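# Gauge the bearing balls on the cross-slide stand and pack them

## Robot

A 6-joint arm with a two-finger parallel gripper is mounted at the origin on the work surface; the furniture and walls round the work are solid. World frame = base frame: x ahead of the robot, y to its left, z up, the work surface at z = 0. Lengths are in m, angles in rad, forces in N, time in s.
With the tool pointing down it reaches from about 0.425 to 0.95 m from the base axis. Payload 3.5 kg.
Tool frame: the origin (TCP) lies at the very end of the fingers, on their centre line; the grasp point (between the pads) lies 19 mm behind it; z points along the fingers, y is the direction in which the jaws open and shut (so a half turn about z gives the same grasp; the last joint's range is limited). The gripper opens to 85 mm and grips with 20 to 120 N. Pads are 22 mm wide; open, the fingers measure 114 mm over their backs; the gripper's body (76 mm by 85 mm) begins 54 mm behind the grasp point. The pads swing forward as they close: fully open they stand 13 mm farther back than shut.
Start: joints at [-1.431, 0.286, 1.577, -0, 1.279, -0.15], TCP at [0.193, -0.647, 0.231] pointing down, gripper open.
Joint ranges: [-2.77, 2.77], [-0.9, 2.22], [0.21, 2.48], [-1.53, 4.67], [0.24, 2.81], [-2.84, 2.84]. Speed limits (rad/s): [2.79, 2.79, 3.14, 3.14, 3.14, 3.14].

## Interface

Orientations are given as a unit quaternion [x, y, z, w].
In Python, from plant import ctrl, eyes, ticket gives the robot as it stands.
- The arm moves only by the tool send_rows, never from a script. Its arguments are lists of equal length, an entry for each row: "translation": the shift along the tool's x, y, z in units of 30 mm (1.0 is 30 mm), a list of three; "rotation": the turn, a rotation vector about the tool's x, y, z in units of 5 degrees (1.0 is 5 degrees), a list of three; "grip": the finger opening in mm, from 0 to 85.4. A call has 1 to 5 rows; each row shifts and turns the commanded pose from where the row before left it, along the tool's axes as they then stand; what a row does not reach is not made up. A row lasts 1/8 s, in which the tool goes at most 62.5 mm and 10.7 degrees, less where a joint would pass 70% of its speed; a pose out of reach is approached as far as the arm can. A call is refused whole if a number of a shift passes 1 or a number of a turn 1, either way. A call with a gripper value outside its range is refused whole. The fingers move at their own pace and stop on an object; "squeeze" is the grip in N (left out, the last holds). Time passes only in rows, so rows that do not move let the fingers close. It gives the time, the measured TCP pose, the force and the opening at its end, in the units of the state.
- ctrl.get_state(): the state, without advancing time (a new reading comes with each control period).
- eyes.read_camera(name): name is "scene" or "side" or "wrist"; returns a dict with "image" (400x640x3 uint8, blue, green, red), "mtx" (3x3 intrinsics, pixels), "xyz" and "orientation" of the camera in the world; the wrist camera has in their place "hand_eye" (4x4, takes a point from camera to tool coordinates, whose origin is the TCP and whose axes are the flange's). Camera axes: x right, y down, z forward; pixel columns grow to the right and rows downward; lengths in m; the calibration is good to about 2 mm. A picture is of the moment at which its call begins: read the wrist's pose just before it. There is no depth.
- ticket.sign_off(): hands the job in, once; it reports no verdict.
The state is a dict: "time": time; "qpos": joint angles; "dq": joint speeds; "joint_efforts": joint torques, N m; "eef_pos": TCP position; "tcp_rot": TCP orientation; "contact_force": force on the tool from outside, world axes, zero at the start; "wrist_torque": the same for the moment, N m; "opening": opening from 0.0 (shut) to 1.0 (fully open).
Only numpy, scipy, OpenCV 4.12 (cv2) and the standard library are available. Lean on these libraries where they do the work, as an engineer would, in place of code of your own. Each camera call takes 0.05 s, during which the arm holds its last target. There are 200 camera calls.

## Task

Check the bearing balls that sit in the nest of the cross-slide stand: with the pull knob bring each ball in turn under the fixed probe, centred within 4 mm, and hold it still there for at least two seconds while the reading settles; take the near row from left to right, then the far row from left to right, passing over empty cups. Then pull the slide back out, lower the balls gently, one by one, into the deep case, each into a cup of its own, and put the lid squarely on, fully down. Don't touch the probe, don't let a ball fall, and leave the other things on the bench where they are.

Things in the scene. Friction and masses are not known exactly. Their poses are not given: they have to be found in the camera images.
- probe_tip (a point): lower end of the fixed probe of the gauging stand, a slim vertical steel pencil (18 mm thick, tapering to 6 mm at the tip) that hangs from a cross arm on a column at the far end of the stand; the tip is 129 mm above the bench, 6 mm above the crown of a ball that sits in the nest
- slide_x (a joint): lower slide of the gauging stand, which carries the upper one: 0 = fully out, towards the robot, where it starts; grows to 0.205 m as it is pushed away from the robot; friction of about 1.5 N, stays where it is left. Fully out, the nest lies 0.13 m and more in front of the probe
- slide_y (a joint): upper slide, which carries the nest table: 0 = centred (the start), from -0.058 (right end) to +0.058 m (left end); grows to the robot's left, across slide_x; friction of about 1.5 N, stays where it is left
- pull_knob (a point): the black upright knob that moves both slides, 21 mm thick and 40 mm tall, at the end of a flat tongue that reaches from the nest table towards the robot; the point is its middle, 20 mm above the tongue (100 mm above the bench). The point's axes: x along slide_x (away from the robot), y along slide_y, z up
- nest (a point): middle of the nest, six cups (28 mm wide, 18 mm tall) on the sliding table in two rows of three, no walls, at the height of the centres of resting balls (108 mm above the bench); axes as at the pull knob, which stands 150 mm nearer the robot (-x). Near row at x = -30 mm, far row at x = +30 mm; in each row cups at y = +50 (left), 0 and -50 mm (right)
- ball_1_center (a point): centre of the ball that starts in cup 1 of the nest (near row, left), a polished steel bearing ball, 30 mm across, 0.11 kg; absent in some runs (its cup is then empty)
- ball_2_center (a point): centre of the ball that starts in cup 2 of the nest (near row, middle), a polished steel bearing ball, 30 mm across, 0.11 kg; absent in some runs (its cup is then empty)
- ball_3_center (a point): centre of the ball that starts in cup 3 of the nest (near row, right), a polished steel bearing ball, 30 mm across, 0.11 kg; absent in some runs (its cup is then empty)
- ball_4_center (a point): centre of the ball that starts in cup 4 of the nest (far row, left), a polished steel bearing ball, 30 mm across, 0.11 kg; absent in some runs (its cup is then empty)
- ball_5_center (a point): centre of the ball that starts in cup 5 of the nest (far row, middle), a polished steel bearing ball, 30 mm across, 0.11 kg; absent in some runs (its cup is then empty)
- ball_6_center (a point): centre of the ball that starts in cup 6 of the nest (far row, right), a polished steel bearing ball, 30 mm across, 0.11 kg; absent in some runs (its cup is then empty)
- case: open, deep transit case of grey plastic, loose on the bench, 0.9 kg: 170 x 112 mm (x, y) and 72 mm tall outside, walls 4 mm, bottom 15 mm thick; origin in the middle of its underside, x along its long sides, z up. Four cups on its floor, two by two, 62 mm apart along x and 48 mm along y
- cup_1 (a point): a cup on the case's floor (28 mm wide, rim 29 mm above the case's underside): the point where the centre of a ball resting in it lies, 39 mm above the case's underside and 33 mm below the case's rim. To a wall it is 50 mm along the case's x and 28 mm along its y
- cup_2 (a point): a cup on the case's floor (28 mm wide, rim 29 mm above the case's underside): the point where the centre of a ball resting in it lies, 39 mm above the case's underside and 33 mm below the case's rim. To a wall it is 50 mm along the case's x and 28 mm along its y
- cup_3 (a point): a cup on the case's floor (28 mm wide, rim 29 mm above the case's underside): the point where the centre of a ball resting in it lies, 39 mm above the case's underside and 33 mm below the case's rim. To a wall it is 50 mm along the case's x and 28 mm along its y
- cup_4 (a point): a cup on the case's floor (28 mm wide, rim 29 mm above the case's underside): the point where the centre of a ball resting in it lies, 39 mm above the case's underside and 33 mm below the case's rim. To a wall it is 50 mm along the case's x and 28 mm along its y
- lid_handle (a point): middle of the handle bar (70 x 14 x 12 mm, long in x) on the lift-off lid, a flat grey plate, 174 x 116 mm (x, y), 0.22 kg, whose rounded locating rim, 8 mm deep, goes inside the case's walls with 3.5 mm play all round; either way round fits. The point is 34 mm above the plate's underside: 42 mm above the bench as it lies, 106 mm above the case's underside when on it
- grease_pot: bystander: loose grease pot with lid, 63 mm across, 54 mm tall; origin in the middle of its underside
- dowel_pin: bystander: loose steel dowel pin standing upright, 21 mm across, 42 mm tall; origin in the middle of its underside

How it is judged:
By the outcome, as a careful person would: the job done as asked, in the order asked, and still so for the second after the job is handed in, with the robot touching nothing.
Of ball_1, ball_2, ball_3, ball_4, ball_5, ball_6 only 3 to 4 are there at a start; the rules pass over those that are not, and their reading is None.
At some moment in a run one of lid may be knocked a few centimetres aside while the robot is not near it.
It also fails if it takes over 210 s, if anything falls off the work surface, if the arm or the gripper's body presses on something with over 40 N, if the wrist force passes 120 N, or if a joint passes its speed limit or range.

## Working session

There is one attempt and no reset: what is moved stays moved. The work goes in short steps, Python scripts to look and compute and a tool call to move; the robot and the scene stay as the last step left them, time stands still between calls to the robot, and variables do not carry over. Pictures are saved under pics/ and viewed, about 12 in all and at most 16, crops included, and the job is handed in when it is done.

Besides the shell and the picture viewer there is one more tool, called as name(argument=value, ...), one argument or row to a line, values as JSON. send_rows: Moves the arm, as the interface text tells. Its arguments: {"type":"object","properties":{"translation":{"type":"array"},"rotation":{"type":"array"},"grip":{"type":"array"},"squeeze":{"type":"number"}},"required":["translation","rotation","grip"]}

```bash
ls; mkdir -p pics; cat > h.py <<'E'
import numpy as np, cv2
from scipy.spatial.transform import Rotation as R
from plant import ctrl, eyes, ticket
def cam(name):
    s=ctrl.get_state(); c=eyes.read_camera(name); K=np.array(c["mtx"])
    if name=="wrist":
        T=np.eye(4); T[:3,:3]=R.from_quat(s["tcp_rot"]).as_matrix(); T[:3,3]=s["eef_pos"]
        T=T@np.array(c["hand_eye"])
    else:
        T=np.eye(4); o=np.array(c["orientation"]); T[:3,:3]=R.from_quat(o).as_matrix() if o.size==4 else o
        T[:3,3]=c["xyz"]
    return c["image"],K,T
def unproj(K,T,u,v,z):
    d=T[:3,:3]@np.linalg.inv(K)@[u,v,1]; o=T[:3,3]
    return o+d*(z-o[2])/d[2]
def proj(K,T,p):
    q=K@(T[:3,:3].T@(np.array(p)-T[:3,3])); return q[:2]/q[2]
def save(name,f):
    i,K,T=cam(name); cv2.imwrite("pics/%s.png"%f,i); np.savez("pics/%s.npz"%f,K=K,T=T)
def load(f):
    d=np.load("pics/%s.npz"%f); return d["K"],d["T"]
def mv(dp, s=None):
    s=s or ctrl.get_state(); return R.from_quat(s["tcp_rot"]).inv().apply(dp)/0.03
E
python3 - <<'E'
from h import *
s=ctrl.get_state(); print({k:np.round(v,3) for k,v in s.items()})
print(R.from_quat(s["tcp_rot"]).as_matrix().round(3))
for n in("scene","side","wrist"):
    save(n,n+"0"); K,T=load(n+"0"); print(n,K.round(0).tolist(),T.round(3).tolist())
a=cv2.imread("pics/scene0.png");b=cv2.imread("pics/side0.png")
E
```

```text
pics
{'time': np.float64(0.0), 'qpos': array([-1.431,  0.287,  1.578, -0.   ,  1.279, -0.15 ]), 'dq': array([-0.   , -0.001,  0.   , -0.003,  0.   ,  0.001]), 'joint_efforts': array([ 1.0000e-03, -4.0598e+01, -2.9263e+01, -0.0000e+00,  6.0000e-03,
        0.0000e+00]), 'eef_pos': array([ 0.193, -0.646,  0.23 ]), 'tcp_rot': array([ 0.99 ,  0.144, -0.   , -0.001]), 'contact_force': array([-0.737, -0.845, -0.705]), 'wrist_torque': array([ 0.003, -0.056, -0.011]), 'opening': np.float64(0.997)}
[[ 0.958  0.286 -0.   ]
 [ 0.286 -0.958  0.002]
 [ 0.    -0.002 -1.   ]]
scene [[455.0, 0.0, 320.0], [0.0, 455.0, 191.0], [0.0, 0.0, 1.0]] [[-0.708, -0.431, 0.56, -0.129], [-0.706, 0.421, -0.57, 0.705], [0.01, -0.798, -0.602, 0.809], [0.0, 0.0, 0.0, 1.0]]
side [[368.0, 0.0, 321.0], [0.0, 368.0, 194.0], [0.0, 0.0, 1.0]] [[1.0, 0.009, -0.017, 0.56], [0.019, -0.532, 0.846, -0.758], [-0.002, -0.846, -0.532, 0.561], [0.0, 0.0, 0.0, 1.0]]
wrist [[357.0, 0.0, 323.0], [0.0, 357.0, 197.0], [0.0, 0.0, 1.0]] [[0.285, -0.921, -0.267, 0.261], [-0.958, -0.274, -0.077, -0.627], [-0.002, 0.278, -0.961, 0.373], [0.0, 0.0, 0.0, 1.0]]
```

View pics/scene0.png

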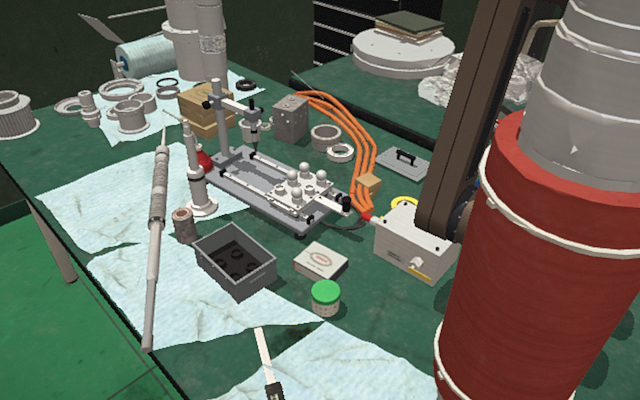

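View pics/side0.png

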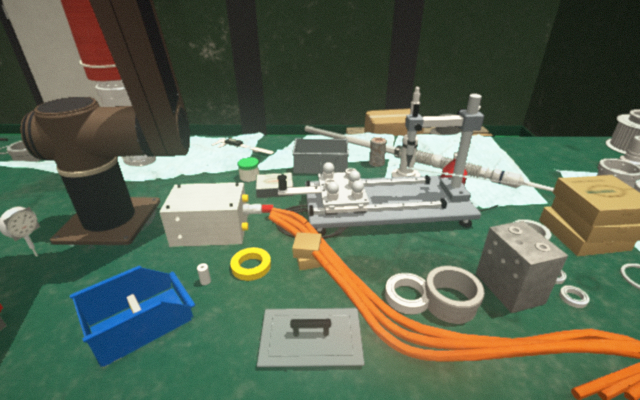

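```bash
python3 - <<'E'
from h import *
a=cv2.imread("pics/scene0.png")[100:310,185:365];b=cv2.imread("pics/side0.png")[80:235,235:490]
A=cv2.resize(a,None,fx=2.8,fy=2.8,interpolation=2)
A=A[:, :]; B=cv2.resize(b,None,fx=2.8,fy=2.8,interpolation=2)
B=cv2.resize(b[:, 0:106],None,fx=2.8,fy=2.8,interpolation=2)
h=max(A.shape[0],B.shape[0]);m=np.zeros((h,A.shape[1]+B.shape[1],3),np.uint8)
m[:A.shape[0],:A.shape[1]]=A;m[:B.shape[0],A.shape[1]:]=B;print(m.shape,A.shape)
cv2.imwrite("pics/m0.png",m)
E
```

```text
(588, 801, 3) (588, 504, 3)
```

View pics/m0.png

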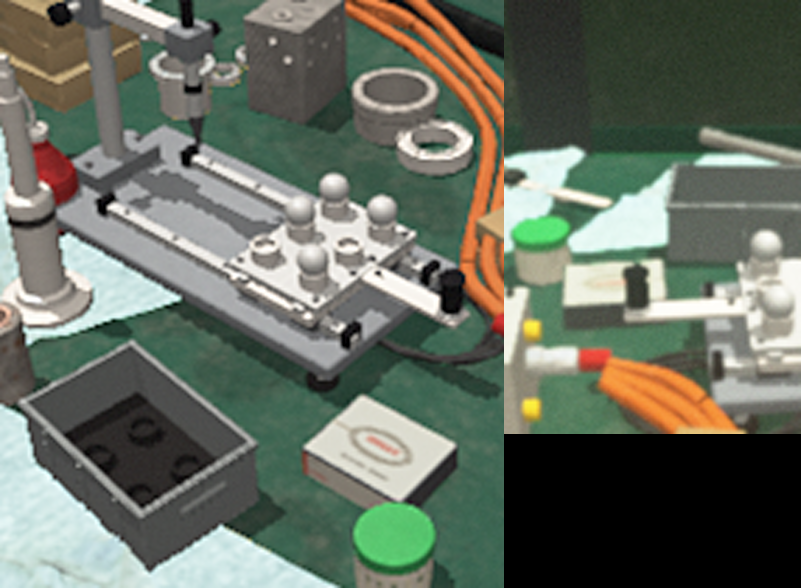

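```bash
python3 - <<'E'
from h import *
K,T=load("scene0"); k,t=load("side0")
f=lambda u,v,z:unproj(K,T,185+u/2.8,100+v/2.8,z)[:2].round(4)
g=lambda u,v,z:unproj(k,t,u,v,z)[:2].round(4)
for n,p in dict(b1=(313,262,.108),b3=(381,211,.108),b5=(300,212,.108),b6=(334,187,.108),knobtop=(454,276,.12),knobmid=(452,291,.1),tip=(198,149,.129),
 cA=(23,404,.072),cB=(133,344,.072),cC=(257,448,.072),cD=(150,520,.072),pot=(394,530,.054),cup=(145,430,.029),cup2=(98,458,.029),cup3=(187,469,.029),cup4=(140,496,.029)).items(): print(n,f(*p))
for n,p in dict(L1=(265,310,.01),L2=(357,309,.01),L3=(362,366,.01),L4=(259,367,.01),h=(311,325,.042),knob=(283,184,.1),knobtop=(282,175,.12),pin=(203,283,0),can=(377,163,0),tip=(411,178,.129),case1=(293,141,.072),case2=(347,140,.072)).items(): print(n,g(*p))
print(unproj(K,T,403,158,.042), unproj(K,T,184,240,0))
E
```

```text
b1 [0.5564 0.0921]
b3 [ 0.5701 -0.0091]
b5 [0.6229 0.0475]
b6 [ 0.6313 -0.0051]
knobtop [0.4432 0.0278]
knobmid [0.4464 0.0255]
tip [0.7516 0.0664]
cA [0.6169 0.3639]
cB [0.6147 0.2538]
cC [0.4429 0.2589]
cD [0.4424 0.365 ]
pot [0.3176 0.2301]
cup [0.5597 0.2872]
cup2 [0.5606 0.3351]
cup3 [0.4986 0.2899]
cup4 [0.5018 0.3355]
L1 [ 0.4459 -0.2922]
L2 [ 0.6185 -0.2868]
L3 [ 0.6191 -0.4023]
L4 [ 0.4531 -0.407 ]
h [ 0.535  -0.3496]
knob [0.4518 0.0201]
knobtop [0.4494 0.0297]
pin [ 0.3051 -0.2161]
can [0.7251 0.3305]
tip [0.759  0.0038]
case1 [0.4487 0.3418]
case2 [0.6242 0.3524]
[ 0.52439003 -0.32530271  0.042     ] [0.71995937 0.33862017 0.        ]
```

send_rows(
  translation=[
    [0,0,0],
    [0,0,0],
    [0,0,0],
    [0,0,0],
    [0,0,0],
  ],
  rotation=[
    [0,0,-1],
    [0,0,-1],
    [0,0,-1],
    [0,0,-1],
    [0,0,-1],
  ],
  grip=[85,85,85,85,85],
)

```text
time: 0.78
eef_pos: [0.1929, -0.6465, 0.2307]
tcp_rot: [0.934, 0.356, 0.0, -0.001]
contact_force: [-0.2, 0.5, 1.0]
opening: 0.997
```

send_rows(
  translation=[
    [0,0,0],
    [0,0,0],
    [0,0,0],
    [0,0,0],
    [0,0,0],
  ],
  rotation=[
    [0,0,-1],
    [0,0,-1],
    [0,0,-1],
    [0,0,-1],
    [0,0,-1],
  ],
  grip=[85,85,85,85,85],
)

```text
time: 1.4
eef_pos: [0.1929, -0.6465, 0.2307]
tcp_rot: [0.835, 0.55, 0.0, -0.0]
contact_force: [0.9, 0.2, -0.3]
opening: 0.993
```

send_rows(
  translation=[
    [0,0,0],
    [0,0,0],
    [0,0,0],
    [0,0,0],
    [0,0,0],
  ],
  rotation=[
    [0,0,-1],
    [0,0,-1],
    [0,0,-1],
    [0,0,-1],
    [0,0,-1],
  ],
  grip=[85,85,85,85,85],
)

```text
time: 2.02
eef_pos: [0.1929, -0.6465, 0.2307]
tcp_rot: [0.696, 0.718, 0.0, -0.0]
contact_force: [-0.1, -1.2, -0.3]
opening: 0.996
```

send_rows(
  translation=[
    [0,0,-1],
    [0,0,-1],
    [0,0,-1],
    [0,0,-1],
    [0,0,0],
  ],
  rotation=[
    [0,0,-1],
    [0,0,0],
    [0,0,0],
    [0,0,0],
    [0,0,0],
  ],
  grip=[85,85,85,85,85],
)

```text
time: 2.65
eef_pos: [0.1931, -0.6478, 0.3546]
tcp_rot: [0.665, 0.747, -0.002, 0.002]
contact_force: [-0.1, 0.0, -0.2]
opening: 0.997
```

send_rows(
  translation=[
    [0.9,0.94,0],
    [0.9,0.94,0],
    [0.9,0.94,0],
    [0.9,0.94,0],
    [0.9,0.94,0],
  ],
  rotation=[
    [0,0,0],
    [0,0,0],
    [0,0,0],
    [0,0,0],
    [0,0,0],
  ],
  grip=[85,85,85,85,85],
)

```text
time: 3.28
eef_pos: [0.3179, -0.4948, 0.3486]
tcp_rot: [0.665, 0.747, 0.001, -0.002]
contact_force: [0.9, 0.2, 0.1]
opening: 0.997
```

send_rows(
  translation=[
    [0.9,0.94,0],
    [0.9,0.94,0],
    [0.9,0.94,0],
    [0.9,0.94,0],
    [0.9,0.94,0],
  ],
  rotation=[
    [0,0,0],
    [0,0,0],
    [0,0,0],
    [0,0,0],
    [0,0,0],
  ],
  grip=[85,85,85,85,85],
)

```text
time: 3.9
eef_pos: [0.4422, -0.3446, 0.3487]
tcp_rot: [0.665, 0.747, 0.0, -0.002]
contact_force: [0.9, -0.5, 0.1]
opening: 0.997
```

send_rows(
  translation=[
    [0.9,0.94,0],
    [0.9,0.94,0],
    [0.9,0.94,0],
    [0.9,0.3,0],
    [0.9,0.3,0],
  ],
  rotation=[
    [0,0,0],
    [0,0,0],
    [0,0,0],
    [0,0,0],
    [0,0,0],
  ],
  grip=[85,85,85,85,85],
)

```text
time: 4.53
eef_pos: [0.5281, -0.1989, 0.3485]
tcp_rot: [0.665, 0.747, -0.0, -0.002]
contact_force: [0.5, 0.1, 0.6]
opening: 0.996
```

send_rows(
  translation=[
    [0.9,0.3,0],
    [0.9,0.3,0],
    [0.9,0.3,0],
    [0.9,0.3,0],
    [0.9,0.3,0],
  ],
  rotation=[
    [0,0,0],
    [0,0,0],
    [0,0,0],
    [0,0,0],
    [0,0,0],
  ],
  grip=[85,85,85,85,85],
)

```text
time: 5.15
eef_pos: [0.557, -0.0599, 0.3487]
tcp_rot: [0.665, 0.747, -0.001, -0.002]
contact_force: [0.4, -0.4, 0.1]
opening: 0.993
```

send_rows(
  translation=[
    [0.9,0.3,0],
    [0.9,0.3,0],
    [0.9,0.3,0],
    [0,0,0],
    [0,0,0],
  ],
  rotation=[
    [0,0,0],
    [0,0,0],
    [0,0,0],
    [0,0,0],
    [0,0,0],
  ],
  grip=[85,85,85,85,85],
)

```text
time: 5.78
eef_pos: [0.5746, 0.0222, 0.3497]
tcp_rot: [0.665, 0.747, -0.001, -0.001]
contact_force: [0.2, 1.4, -0.2]
opening: 0.996
```

```bash
python3 - <<'E'
from h import *
save("wrist","w1")
s=ctrl.get_state();print(s["time"],s["eef_pos"].round(4) if hasattr(s["eef_pos"],'round') else s["eef_pos"],R.from_quat(s["tcp_rot"]).as_matrix().round(3))
K,T=load("w1")
for n,p in dict(tip=(.752,.066,.129),knob=(.447,.025,.12),b1=(.556,.092,.108)).items(): print(n,proj(K,T,p))
E
```

```text
5.825 [0.5747 0.0219 0.3502] [[-0.114  0.993 -0.002]
 [ 0.993  0.114 -0.   ]
 [ 0.    -0.002 -1.   ]]
tip [501.4322928 141.7781241]
knob [201.65018056 146.16931519]
b1 [312.57486341  92.2488189 ]
```

View pics/w1.png

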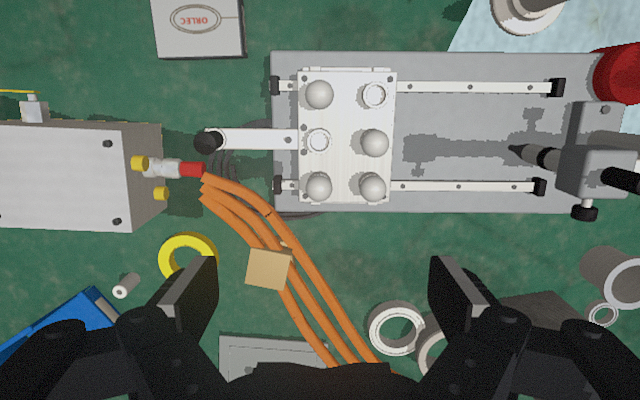

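```bash
cat > fit.py <<'E'
from h import *
from scipy.optimize import least_squares
K,T=load("w1")
g=cv2.imread("pics/w1.png",0)
L=dict(b1=(-.03,.05,.108),b3=(-.03,-.05,.108),b5=(.03,0,.108),b6=(.03,-.05,.108),k=(-.15,0,.12))
pix=dict(b1=(318,95),b3=(319,186),b5=(374,143),b6=(374,187),k=(209,139))
def W(p,l): c,s=np.cos(p[2]),np.sin(p[2]); return np.array([p[0]+c*l[0]-s*l[1],p[1]+s*l[0]+c*l[1],l[2]])
r=least_squares(lambda p:np.concatenate([proj(K,T,W(p,L[n]))-pix[n] for n in L]),[.59,.045,.12])
E
python3 - <<'E'
from fit import *
print(r.x.round(4),np.degrees(r.x[2]),r.fun.round(1))
print("knob",W(r.x,(-.15,0,.1)),"tip",unproj(K,T,509,148,.129))
k,t=load("scene0")
print("tip scene",unproj(k,t,185+198/2.8,100+149/2.8,.129))
for n in L:
  q=proj(k,t,W(r.x,L[n])); print(n,(q-[185,100])*2.8)
print("boxedge",unproj(K,T,165,160,.1),unproj(K,T,130,230,.1),unproj(K,T,190,168,.06))
E
```

```text
[0.5993 0.0453 0.0955] 5.474155936735915 [ 2.9 -2.   0.3  0.6  1.9 -0.4 -0.8  0.7 -4.4  1.8]
knob [0.4499613  0.03101419 0.1       ] tip [0.76124544 0.06070972 0.129     ]
tip scene [0.75163502 0.06644693 0.129     ]
b1 [306.73894241 258.14391424]
b3 [376.66896569 209.9946278 ]
b5 [295.1080342  209.62723536]
b6 [329.51829406 187.33571671]
k [445.80847416 274.20137796]
boxedge [0.40029515 0.001263   0.1       ] [ 0.3586285  -0.08747536  0.1       ] [ 0.41385363 -0.0144863   0.06      ]
```

```bash
python3 - <<'E'
from h import *
i=cv2.imread("pics/w1.png")
c=cv2.resize(i[70:220,190:400],None,fx=3.8,fy=3.8,interpolation=2)
d=cv2.resize(i[110:190,490:600],None,fx=3.8,fy=3.8,interpolation=2)
m=np.zeros((570,800,3),np.uint8); m[:c.shape[0],:c.shape[1]]=c[:570,:800]
cv2.imwrite("pics/w1c.png",m); cv2.imwrite("pics/w1d.png",d)
g=cv2.cvtColor(i,6)
print(cv2.HoughCircles(cv2.resize(g[70:220,290:400],None,fx=4,fy=4,interpolation=2),cv2.HOUGH_GRADIENT,1,100,param1=80,param2=25,minRadius=40,maxRadius=70)/4+np.array([290,70,0]))
b=((g[115:165,190:235]<60)*255).astype(np.uint8)
print(cv2.connectedComponentsWithStats(b)[2:])
for r in range(135,160): print(r,g[r,500:530].tolist())
E
```

```text
[[[319.125       94.625       14.77499962]
  [373.125      188.875       13.42500019]
  [374.875      143.625       14.14999962]
  [317.625      187.625       14.57499981]
  [319.375      140.125       11.22500038]
  [373.625       94.125       10.55000019]]]
(array([[   0,    0,   45,   50, 1827],
       [  22,   12,    2,    1,    2],
       [  34,   12,    1,    1,    1],
       [  36,   12,    2,    1,    2],
       [  40,   12,    1,    1,    1],
       [   3,   16,   30,   24,  409],
       [  17,   23,    1,    1,    1],
       [  33,   35,    2,    1,    2],
       [  31,   46,    1,    4,    4],
       [  22,   48,    1,    1,    1]], dtype=int32), array([[23.07060755, 23.8226601 ],
       [22.5       , 12.        ],
       [34.        , 12.        ],
       [36.5       , 12.        ],
       [40.        , 12.        ],
       [16.93887531, 27.37897311],
       [17.        , 23.        ],
       [33.5       , 35.        ],
       [31.        , 47.5       ],
       [22.        , 48.        ]]))
135 [171, 169, 169, 169, 169, 170, 171, 176, 138, 110, 117, 119, 117, 120, 116, 11
[... 2833 characters left out ...]
 122, 125, 124, 119, 120, 122, 120, 119, 121, 118, 122, 123, 127, 111, 75, 42, 34, 31, 65, 84, 88, 83, 86, 83, 86, 84, 87]
156 [114, 114, 117, 118, 121, 120, 119, 122, 119, 118, 120, 119, 120, 116, 120, 123, 125, 118, 76, 41, 33, 57, 83, 87, 84, 83, 85, 82, 89, 82]
157 [155, 129, 120, 121, 120, 122, 126, 122, 124, 123, 117, 124, 117, 120, 116, 119, 122, 125, 115, 83, 34, 43, 80, 85, 83, 80, 85, 87, 83, 88]
158 [179, 163, 127, 116, 117, 119, 121, 124, 120, 120, 119, 121, 119, 124, 118, 120, 121, 123, 120, 115, 87, 46, 63, 84, 83, 83, 84, 79, 92, 84]
159 [174, 178, 161, 157, 130, 120, 123, 119, 122, 120, 125, 119, 118, 121, 119, 118, 123, 117, 123, 123, 111, 99, 80, 78, 85, 84, 79, 87, 83, 81]
```

View pics/w1c.png

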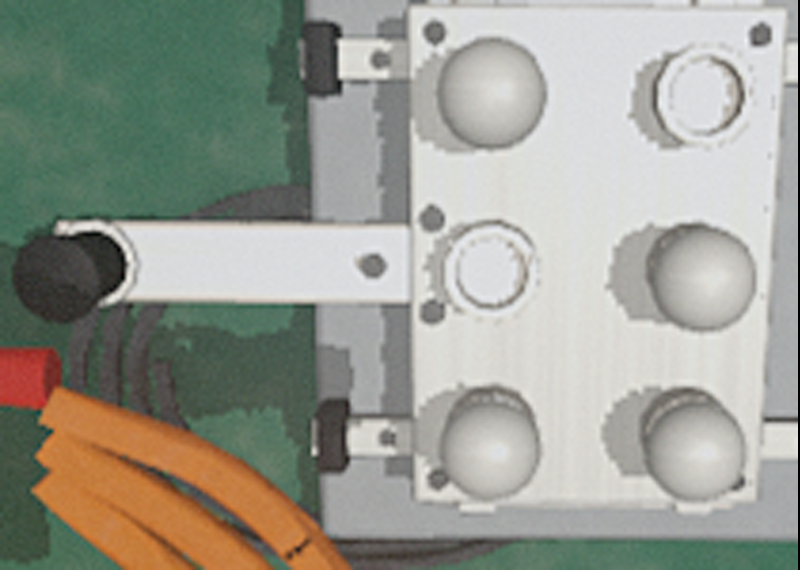

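```bash
python3 - <<'E'
import re
s=open('fit.py').read()
s=re.sub(r"pix=.*","pix=dict(b1=(319.2,94.5),b3=(318.7,188.1),b5=(374.8,143.4),b6=(373.2,188.5),k=(205,143.2))",s)
open('fit.py','w').write(s)
from fit import *
print(r.x.round(4),np.degrees(r.x[2]),r.fun.round(1))
tip=unproj(K,T,511,147,.129)
c,q=np.cos(r.x[2]),np.sin(r.x[2]);d=tip[:2]-r.x[:2]
print("knob",W(r.x,(-.15,0,.1)),"tip",tip, "in nest frame",[c*d[0]+q*d[1],-q*d[0]+c*d[1]])
k,t=load("scene0")
print("tip scene",unproj(k,t,185+198/2.8,100+149/2.8,.129))
for n in L:
  q=proj(k,t,W(r.x,L[n])); print(n,(q-[185,100])*2.8)
print((proj(k,t,tip)-[185,100])*2.8)
E
```

```text
[0.5986 0.044  0.1059] 6.0660065502537455 [ 0.4  0.   0.4 -0.2  0.4  0.  -0.3 -0.1 -0.9  0.2]
knob [0.44946791 0.02818248 0.1       ] tip [0.763002   0.06193873 0.129     ] in nest frame [np.float64(0.1653457180154952), np.float64(0.0004348059277007564)]
tip scene [0.75163502 0.06644693 0.129     ]
b1 [308.91959745 257.91576353]
b3 [377.88568041 209.39320323]
b5 [296.34701874 209.50853668]
b6 [330.32368109 187.03404207]
k [448.3913133  273.06872274]
[194.39796315 142.95263141]
```

send_rows(
  translation=[
    [0.14,-0.82,0],
    [0.14,-0.82,0],
    [0.14,-0.82,0],
    [0.13,-0.82,0],
    [0.13,-0.83,0],
  ],
  rotation=[
    [0,0,0],
    [0,0,0],
    [0,0,0],
    [0,0,0],
    [0,0,0],
  ],
  grip=[42,42,42,42,42],
)

```text
time: 6.45
eef_pos: [0.4492, 0.0278, 0.351]
tcp_rot: [0.666, 0.746, -0.0, -0.0]
contact_force: [0.3, -0.7, -0.1]
opening: 0.493
```

send_rows(
  translation=[
    [0,0,1],
    [0,0,1],
    [0,0,1],
    [0,0,1],
    [0,0,0],
  ],
  rotation=[
    [0,0,0],
    [0,0,0],
    [0,0,0],
    [0,0,0],
    [0,0,0],
  ],
  grip=[42,42,42,42,42],
)

```text
time: 7.08
eef_pos: [0.4484, 0.0282, 0.2286]
tcp_rot: [0.666, 0.746, -0.002, -0.002]
contact_force: [0.3, -0.7, 0.6]
opening: 0.493
```

```bash
python3 - <<'E'
from h import *
s=ctrl.get_state();print(s["eef_pos"],s["opening"],mv(np.array([.4495,.0282,.088])-s["eef_pos"],s))
k,t=load("side0")
b=unproj(k,t,241,243,0)
for z in(.06,.08,.1,.12): print(z,proj(k,t,[b[0],b[1],z]))
print(b); save("wrist","w2")
E
```

```text
[0.44837011 0.0281608  0.22855701] 0.49262442598195183 [-0.00999723  0.06488584  4.68492519]
0.06 [237.92215274 222.57753998]
0.08 [236.84342184 215.41982978]
0.1 [235.73658075 208.07559991]
0.12 [234.60051622 200.53746348]
[ 0.35780881 -0.08659613  0.        ]
```

View pics/w2.png

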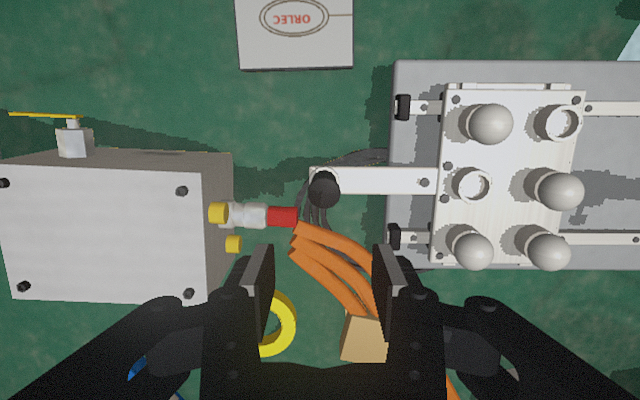

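send_rows(
  translation=[
    [0,0.06,0.95],
    [0,0,0.95],
    [0,0,0.95],
    [0,0,0.95],
    [0,0,0.87],
  ],
  rotation=[
    [0,0,0],
    [0,0,0],
    [0,0,0],
    [0,0,0],
    [0,0,0],
  ],
  grip=[42,42,42,42,42],
)

```text
time: 7.75
eef_pos: [0.4538, 0.0282, 0.0925]
tcp_rot: [0.665, 0.747, 0.001, 0.002]
contact_force: [-0.5, 0.5, -0.0]
opening: 0.491
```

send_rows(
  translation=[
    [0,0,0],
    [0,0,0],
    [0,0,0],
    [0,0,0],
    [0,0,0],
  ],
  rotation=[
    [0,0,0],
    [0,0,0],
    [0,0,0],
    [0,0,0],
    [0,0,0],
  ],
  grip=[42,15,15,15,15],
  squeeze=30,
)

```text
time: 8.38
eef_pos: [0.4535, 0.0286, 0.0931]
tcp_rot: [0.665, 0.747, 0.001, 0.002]
contact_force: [-0.7, -1.7, 6.4]
opening: 0.234
```

```bash
cat >> h.py <<'E'
STX=np.array([np.cos(.1059),np.sin(.1059),0]); STY=np.array([-STX[1],STX[0],0])
E
python3 - <<'E'
from h import *
s=ctrl.get_state();print(s["eef_pos"],s["opening"],s["contact_force"])
d=.195*STX-.05*STY; print("b1",mv(d)); print("100mm y",mv(.1*STY)); print("to b5",mv(-.06*STX-.05*STY)," 50y",mv(.05*STY))
E
```

```text
[0.45348637 0.02855043 0.09312727] 0.23400077913563685 [-0.66257678 -1.65823569  6.35941051]
b1 [-1.72908428  6.48363297  0.02342789]
100mm y [ 3.33317678  0.0320624  -0.00396148]
to b5 [-1.64735888 -2.01592786 -0.00461838]  50y [ 1.66658839  0.0160312  -0.00198074]
```

send_rows(
  translation=[
    [-0.05,0.25,0],
    [-0.15,0.5,0],
    [-0.16,0.6,0],
    [-0.16,0.6,0],
    [-0.16,0.6,0],
  ],
  rotation=[
    [0,0,0],
    [0,0,0],
    [0,0,0],
    [0,0,0],
    [0,0,0],
  ],
  grip=[15,15,15,15,15],
)

```text
time: 9.0
eef_pos: [0.532, 0.0176, 0.0932]
tcp_rot: [0.665, 0.747, 0.001, 0.001]
contact_force: [-2.6, 0.7, 7.7]
opening: 0.235
```

send_rows(
  translation=[
    [-0.16,0.6,0],
    [-0.16,0.6,0],
    [-0.16,0.6,0],
    [-0.16,0.6,0],
    [-0.16,0.6,0],
  ],
  rotation=[
    [0,0,0],
    [0,0,0],
    [0,0,0],
    [0,0,0],
    [0,0,0],
  ],
  grip=[15,15,15,15,15],
)

```text
time: 9.62
eef_pos: [0.624, 0.0043, 0.0932]
tcp_rot: [0.665, 0.747, 0.001, 0.0]
contact_force: [-2.1, 1.3, 5.9]
opening: 0.234
```

send_rows(
  translation=[
    [-0.15,0.5,0],
    [-0.09,0.3,0],
    [0,0,0],
  ],
  rotation=[
    [0,0,0],
    [0,0,0],
    [0,0,0],
  ],
  grip=[15,15,15],
)

```text
time: 10.0
eef_pos: [0.6494, -0.0007, 0.0932]
tcp_rot: [0.665, 0.747, 0.001, 0.002]
contact_force: [2.0, 0.8, 5.6]
opening: 0.236
```

```bash
python3 - <<'E'
from h import *
s=ctrl.get_state();print(s["eef_pos"],s["opening"],s["contact_force"],s["time"])
print(mv(np.array([.6487,-.0009,.0931])-s["eef_pos"],s))
save("scene","s1");save("side","d1")
a=cv2.imread("pics/scene0.png");A=cv2.imread("pics/s1.png");B=cv2.imread("pics/d1.png")
c=cv2.resize(A[110:230,210:310],None,fx=4,fy=4,interpolation=2)
d=cv2.resize(B[105:225,360:460],None,fx=4,fy=4,interpolation=2)
cv2.imwrite("pics/c1.png",np.hstack([c,d]))
E
```

```text
[ 0.64940247 -0.00068064  0.0932147 ] 0.23623796721367935 [1.95461488 0.76576441 5.6333185 ] 10.0
[-0.00456718 -0.02411965  0.00371021]
```

View pics/c1.png

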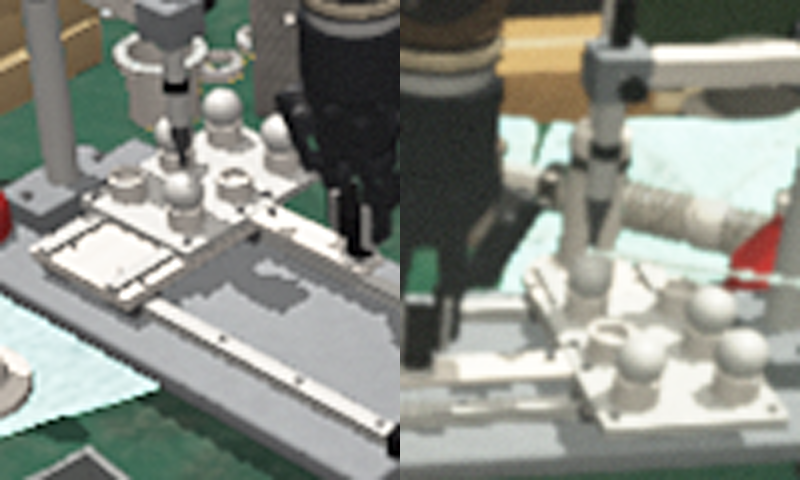

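```bash
python3 - <<'E'
from h import *
A=cv2.imread("pics/s1.png");B=cv2.imread("pics/d1.png")
c=cv2.resize(A[140:170,240:272],None,fx=12,fy=12,interpolation=2)
d=cv2.resize(B[155:185,391:423],None,fx=12,fy=12,interpolation=2)
cv2.imwrite("pics/c2.png",np.hstack([c,d]))
# expected offsets and jacobian
for f in("s1","d1"):
    K,T=load(f); b=unproj(K,T,*((256,157.2) if f=="s1" else (407.3,173)),.108)
    up=b+[0,0,.021]; p0=proj(K,T,b); 
    print(f,b,proj(K,T,up)-p0,[((proj(K,T,up+d)-proj(K,T,up))/3).round(2) for d in(.003*STX,.003*STY)])
E
```

```text
s1 [0.76175079 0.05933851 0.108     ] [-0.56074234 -6.31903911] [array([-0.25, -0.12]), array([-0.26,  0.15])]
d1 [0.76417765 0.06657654 0.108     ] [ 1.03389303 -7.32850156] [array([ 0.39, -0.02]), array([-0.11, -0.18])]
```

View pics/c2.png

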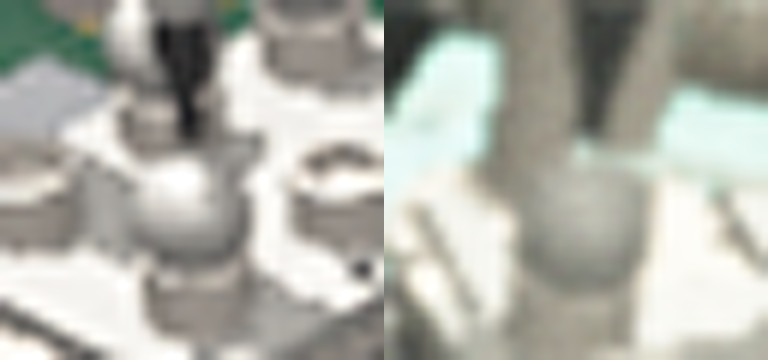

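send_rows(
  translation=[
    [0,-0.02,0],
    [0,0,0],
    [0,0,0],
    [0,0,0],
    [0,0,0],
  ],
  rotation=[
    [0,0,0],
    [0,0,0],
    [0,0,0],
    [0,0,0],
    [0,0,0],
  ],
  grip=[15,15,15,15,15],
)

```text
time: 10.72
eef_pos: [0.6481, -0.0008, 0.0932]
tcp_rot: [0.665, 0.747, 0.001, 0.002]
contact_force: [2.0, 0.3, 4.7]
opening: 0.232
```

send_rows(
  translation=[
    [0,0,0],
    [0,0,0],
    [0,0,0],
    [0,0,0],
    [0,0,0],
  ],
  rotation=[
    [0,0,0],
    [0,0,0],
    [0,0,0],
    [0,0,0],
    [0,0,0],
  ],
  grip=[15,15,15,15,15],
)

```text
time: 11.35
eef_pos: [0.6481, -0.0008, 0.0932]
tcp_rot: [0.665, 0.747, 0.001, 0.002]
contact_force: [1.3, -0.7, 5.6]
opening: 0.232
```

send_rows(
  translation=[
    [0,0,0],
    [0,0,0],
    [0,0,0],
    [0,0,0],
    [0,0,0],
  ],
  rotation=[
    [0,0,0],
    [0,0,0],
    [0,0,0],
    [0,0,0],
    [0,0,0],
  ],
  grip=[15,15,15,15,15],
)

```text
time: 11.98
eef_pos: [0.6481, -0.0008, 0.0932]
tcp_rot: [0.665, 0.747, 0.001, 0.002]
contact_force: [1.6, -0.2, 4.9]
opening: 0.231
```

send_rows(
  translation=[
    [0,0,0],
    [0,0,0],
    [0,0,0],
    [0,0,0],
    [0,0,0],
  ],
  rotation=[
    [0,0,0],
    [0,0,0],
    [0,0,0],
    [0,0,0],
    [0,0,0],
  ],
  grip=[15,15,15,15,15],
)

```text
time: 12.6
eef_pos: [0.6481, -0.0008, 0.0932]
tcp_rot: [0.665, 0.747, 0.001, 0.002]
contact_force: [0.4, -0.2, 4.8]
opening: 0.232
```

send_rows(
  translation=[
    [0,0,0],
    [0,0,0],
    [0,0,0],
    [0,0,0],
    [0,0,0],
  ],
  rotation=[
    [0,0,0],
    [0,0,0],
    [0,0,0],
    [0,0,0],
    [0,0,0],
  ],
  grip=[15,15,15,15,15],
)

```text
time: 13.22
eef_pos: [0.6481, -0.0008, 0.0932]
tcp_rot: [0.665, 0.747, 0.001, 0.002]
contact_force: [1.7, 1.2, 4.5]
opening: 0.236
```

send_rows(
  translation=[
    [0.25,0,0],
    [0.5,0.01,0],
    [0.6,0.01,0],
    [0.6,0.01,0],
    [0.6,0,0],
  ],
  rotation=[
    [0,0,0],
    [0,0,0],
    [0,0,0],
    [0,0,0],
    [0,0,0],
  ],
  grip=[15,15,15,15,15],
)

```text
time: 13.85
eef_pos: [0.6398, 0.0755, 0.0932]
tcp_rot: [0.665, 0.747, 0.001, 0.002]
contact_force: [1.6, -1.9, 5.7]
opening: 0.233
```

send_rows(
  translation=[
    [0.5,0,0],
    [0.28,0,0],
    [0,0,0],
    [0,0,0],
  ],
  rotation=[
    [0,0,0],
    [0,0,0],
    [0,0,0],
    [0,0,0],
  ],
  grip=[15,15,15,15],
)

```text
time: 14.35
eef_pos: [0.6371, 0.0998, 0.0932]
tcp_rot: [0.665, 0.747, 0.002, 0.001]
contact_force: [1.4, 1.6, 7.1]
opening: 0.234
```

```bash
python3 - <<'E'
from h import *
s=ctrl.get_state();print(s["eef_pos"],s["opening"],s["contact_force"],s["time"])
p0=np.array([.4495,.0282,s["eef_pos"][2]])
for n,x,y in(("b3",.195,.05),("b5",.135,0),("b6",.135,.05),("out",.01,0)): print(n,mv(p0+x*STX+y*STY-s["eef_pos"],s))
save("scene","s2");save("side","d2")
A=cv2.imread("pics/s2.png");B=cv2.imread("pics/d2.png")
c=cv2.resize(A[130:175,230:280],None,fx=8,fy=8,interpolation=2)
d=cv2.resize(B[145:190,380:430],None,fx=8,fy=8,interpolation=2)
cv2.imwrite("pics/c3.png",np.hstack([c,d]))
E
```

```text
[0.63712636 0.0997605  0.09317667] 0.23383873318211673 [1.38270872 1.6224514  7.10164107] 14.35
b3 [-4.45121706e-02  2.82584451e-02  8.02869428e-05]
b5 [-1.69172992 -1.98777046 -0.00880354]
b6 [-0.02514178 -1.97163281 -0.00765048]
out [-1.65137495 -6.15421057 -0.0249093 ]
```

View pics/c3.png

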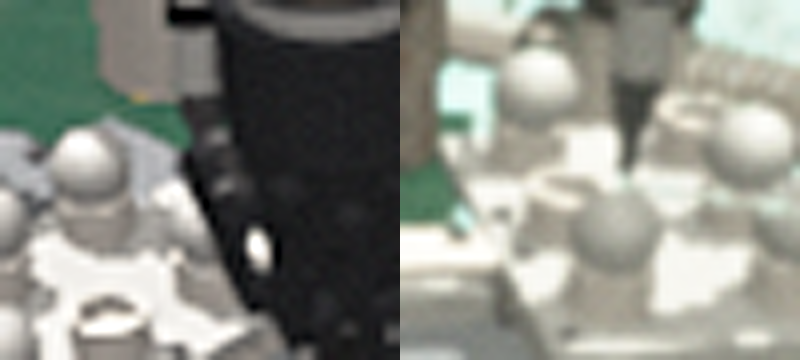

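send_rows(
  translation=[
    [-0.04,0.04,0],
    [0,0,0],
    [0,0,0],
    [0,0,0],
    [0,0,0],
  ],
  rotation=[
    [0,0,0],
    [0,0,0],
    [0,0,0],
    [0,0,0],
    [0,0,0],
  ],
  grip=[15,15,15,15,15],
)

```text
time: 15.08
eef_pos: [0.638, 0.0984, 0.0932]
tcp_rot: [0.665, 0.747, 0.001, 0.001]
contact_force: [-0.5, 0.1, 7.3]
opening: 0.235
```

send_rows(
  translation=[
    [0,0,0],
    [0,0,0],
    [0,0,0],
    [0,0,0],
    [0,0,0],
  ],
  rotation=[
    [0,0,0],
    [0,0,0],
    [0,0,0],
    [0,0,0],
    [0,0,0],
  ],
  grip=[15,15,15,15,15],
)

```text
time: 15.7
eef_pos: [0.638, 0.0984, 0.0932]
tcp_rot: [0.665, 0.747, 0.001, 0.001]
contact_force: [-0.9, 1.6, 7.5]
opening: 0.236
```

send_rows(
  translation=[
    [0,0,0],
    [0,0,0],
    [0,0,0],
    [0,0,0],
    [0,0,0],
  ],
  rotation=[
    [0,0,0],
    [0,0,0],
    [0,0,0],
    [0,0,0],
    [0,0,0],
  ],
  grip=[15,15,15,15,15],
)

```text
time: 16.32
eef_pos: [0.638, 0.0984, 0.0932]
tcp_rot: [0.665, 0.747, 0.001, 0.001]
contact_force: [-0.9, 0.7, 6.2]
opening: 0.232
```

send_rows(
  translation=[
    [0,0,0],
    [0,0,0],
    [0,0,0],
    [0,0,0],
    [0,0,0],
  ],
  rotation=[
    [0,0,0],
    [0,0,0],
    [0,0,0],
    [0,0,0],
    [0,0,0],
  ],
  grip=[15,15,15,15,15],
)

```text
time: 16.95
eef_pos: [0.638, 0.0984, 0.0932]
tcp_rot: [0.665, 0.747, 0.001, 0.001]
contact_force: [-0.5, 0.1, 7.5]
opening: 0.232
```

send_rows(
  translation=[
    [0,0,0],
    [0,0,0],
    [0,0,0],
    [0,0,0],
    [0,0,0],
  ],
  rotation=[
    [0,0,0],
    [0,0,0],
    [0,0,0],
    [0,0,0],
    [0,0,0],
  ],
  grip=[15,15,15,15,15],
)

```text
time: 17.58
eef_pos: [0.638, 0.0984, 0.0932]
tcp_rot: [0.665, 0.747, 0.001, 0.001]
contact_force: [-1.2, 1.3, 7.9]
opening: 0.234
```

send_rows(
  translation=[
    [-0.2,-0.25,0],
    [-0.4,-0.5,0],
    [-0.45,-0.55,0],
    [-0.4,-0.45,0],
    [-0.2,-0.25,0],
  ],
  rotation=[
    [0,0,0],
    [0,0,0],
    [0,0,0],
    [0,0,0],
    [0,0,0],
  ],
  grip=[15,15,15,15,15],
)

```text
time: 18.2
eef_pos: [0.5842, 0.0414, 0.0931]
tcp_rot: [0.665, 0.746, 0.001, 0.001]
contact_force: [1.7, 1.3, 6.7]
opening: 0.232
```

send_rows(
  translation=[
    [0,0,0],
    [0,0,0],
    [0,0,0],
  ],
  rotation=[
    [0,0,0],
    [0,0,0],
    [0,0,0],
  ],
  grip=[15,15,15],
)

```text
time: 18.58
eef_pos: [0.584, 0.041, 0.0931]
tcp_rot: [0.665, 0.747, 0.0, 0.001]
contact_force: [-1.1, -2.3, 8.4]
opening: 0.232
```

```bash
python3 - <<'E'
from h import *
s=ctrl.get_state();print(s["eef_pos"],s["opening"],s["contact_force"],s["time"])
p0=np.array([.4495,.0282,s["eef_pos"][2]])
for n,x,y in(("b5",.135,0),("b6",.135,.05),("out",.01,0)): print(n,mv(p0+x*STX+y*STY-s["eef_pos"],s))
save("scene","s3");save("side","d3")
A=cv2.imread("pics/s3.png");B=cv2.imread("pics/d3.png")
c=cv2.resize(A[130:175,230:280],None,fx=8,fy=8,interpolation=2)
d=cv2.resize(B[145:190,380:430],None,fx=8,fy=8,interpolation=2)
cv2.imwrite("pics/c4.png",np.hstack([c,d]))
E
```

```text
[0.58404241 0.04096113 0.09314845] 0.2322204914226485 [-1.07948673 -2.27936626  8.44776342] 18.575
b5 [ 5.11011582e-02 -4.09567766e-03 -9.66070639e-05]
b6 [ 1.71768874  0.01188426 -0.00296827]
out [ 0.09103748 -4.17056357 -0.00793964]
```

View pics/c4.png

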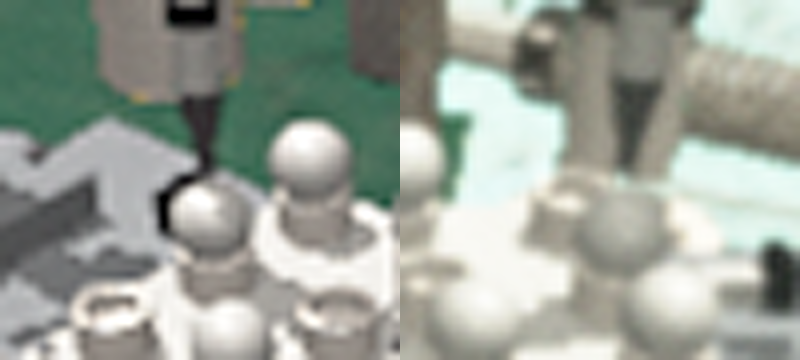

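send_rows(
  translation=[
    [0.03,0,0],
    [0,0,0],
    [0,0,0],
    [0,0,0],
    [0,0,0],
  ],
  rotation=[
    [0,0,0],
    [0,0,0],
    [0,0,0],
    [0,0,0],
    [0,0,0],
  ],
  grip=[15,15,15,15,15],
)

```text
time: 19.3
eef_pos: [0.584, 0.042, 0.0931]
tcp_rot: [0.665, 0.747, 0.0, 0.001]
contact_force: [-1.5, -1.9, 8.4]
opening: 0.236
```

send_rows(
  translation=[
    [0,0,0],
    [0,0,0],
    [0,0,0],
    [0,0,0],
    [0,0,0],
  ],
  rotation=[
    [0,0,0],
    [0,0,0],
    [0,0,0],
    [0,0,0],
    [0,0,0],
  ],
  grip=[15,15,15,15,15],
)

```text
time: 19.92
eef_pos: [0.584, 0.042, 0.0931]
tcp_rot: [0.665, 0.747, 0.0, 0.001]
contact_force: [-1.8, -1.8, 7.8]
opening: 0.232
```

send_rows(
  translation=[
    [0,0,0],
    [0,0,0],
    [0,0,0],
    [0,0,0],
    [0,0,0],
  ],
  rotation=[
    [0,0,0],
    [0,0,0],
    [0,0,0],
    [0,0,0],
    [0,0,0],
  ],
  grip=[15,15,15,15,15],
)

```text
time: 20.55
eef_pos: [0.584, 0.042, 0.0931]
tcp_rot: [0.665, 0.747, 0.0, 0.001]
contact_force: [-1.7, -1.7, 8.7]
opening: 0.232
```

send_rows(
  translation=[
    [0,0,0],
    [0,0,0],
    [0,0,0],
    [0,0,0],
    [0,0,0],
  ],
  rotation=[
    [0,0,0],
    [0,0,0],
    [0,0,0],
    [0,0,0],
    [0,0,0],
  ],
  grip=[15,15,15,15,15],
)

```text
time: 21.18
eef_pos: [0.584, 0.042, 0.0931]
tcp_rot: [0.665, 0.747, 0.0, 0.001]
contact_force: [-1.2, -1.3, 8.9]
opening: 0.234
```

send_rows(
  translation=[
    [0,0,0],
    [0,0,0],
    [0,0,0],
    [0,0,0],
    [0,0,0],
  ],
  rotation=[
    [0,0,0],
    [0,0,0],
    [0,0,0],
    [0,0,0],
    [0,0,0],
  ],
  grip=[15,15,15,15,15],
)

```text
time: 21.8
eef_pos: [0.584, 0.042, 0.0932]
tcp_rot: [0.665, 0.747, 0.0, 0.001]
contact_force: [-1.9, -1.0, 8.9]
opening: 0.23
```

send_rows(
  translation=[
    [0.2,0,0],
    [0.4,0,0],
    [0.47,0.01,0],
    [0.4,0,0],
    [0.2,0,0],
  ],
  rotation=[
    [0,0,0],
    [0,0,0],
    [0,0,0],
    [0,0,0],
    [0,0,0],
  ],
  grip=[15,15,15,15,15],
)

```text
time: 22.42
eef_pos: [0.5786, 0.0924, 0.0931]
tcp_rot: [0.665, 0.747, 0.0, 0.001]
contact_force: [0.6, -1.5, 8.5]
opening: 0.234
```

send_rows(
  translation=[
    [0,0,0],
    [0,0,0],
    [0,0,0],
  ],
  rotation=[
    [0,0,0],
    [0,0,0],
    [0,0,0],
  ],
  grip=[15,15,15],
)

```text
time: 22.8
eef_pos: [0.5786, 0.0928, 0.0931]
tcp_rot: [0.665, 0.747, 0.001, 0.001]
contact_force: [0.3, 1.8, 8.2]
opening: 0.235
```

```bash
python3 - <<'E'
from h import *
s=ctrl.get_state();print(s["eef_pos"],s["opening"],s["contact_force"],s["time"])
p0=np.array([.4495,.0282,s["eef_pos"][2]])
for n,x,y in(("b6",.135,.05),("out",.006,0)): print(n,mv(p0+x*STX+y*STY-s["eef_pos"],s))
save("scene","s4");save("side","d4")
E
```

```text
[0.57857642 0.09281646 0.09312954] 0.23532727073572052 [0.32484047 1.7876299  8.23171143] 22.8
b6 [-2.03013927e-02 -6.30668575e-03 -2.40035228e-05]
out [-1.64604968 -4.32192744 -0.01176234]
```

send_rows(
  translation=[
    [0,0,0],
    [0,0,0],
    [0,0,0],
    [0,0,0],
    [0,0,0],
  ],
  rotation=[
    [0,0,0],
    [0,0,0],
    [0,0,0],
    [0,0,0],
    [0,0,0],
  ],
  grip=[15,15,15,15,15],
)

```text
time: 23.52
eef_pos: [0.5786, 0.0928, 0.0931]
tcp_rot: [0.665, 0.747, 0.001, 0.001]
contact_force: [-1.3, 1.5, 8.5]
opening: 0.233
```

send_rows(
  translation=[
    [0,0,0],
    [0,0,0],
    [0,0,0],
    [0,0,0],
    [0,0,0],
  ],
  rotation=[
    [0,0,0],
    [0,0,0],
    [0,0,0],
    [0,0,0],
    [0,0,0],
  ],
  grip=[15,15,15,15,15],
)

```text
time: 24.15
eef_pos: [0.5786, 0.0928, 0.0931]
tcp_rot: [0.665, 0.747, 0.001, 0.001]
contact_force: [-0.7, 1.9, 8.4]
opening: 0.236
```

send_rows(
  translation=[
    [0,0,0],
    [0,0,0],
    [0,0,0],
    [0,0,0],
    [0,0,0],
  ],
  rotation=[
    [0,0,0],
    [0,0,0],
    [0,0,0],
    [0,0,0],
    [0,0,0],
  ],
  grip=[15,15,15,15,15],
)

```text
time: 24.78
eef_pos: [0.5786, 0.0928, 0.0931]
tcp_rot: [0.665, 0.747, 0.001, 0.001]
contact_force: [-0.4, 1.4, 8.2]
opening: 0.234
```

send_rows(
  translation=[
    [0,0,0],
    [0,0,0],
    [0,0,0],
    [0,0,0],
    [0,0,0],
  ],
  rotation=[
    [0,0,0],
    [0,0,0],
    [0,0,0],
    [0,0,0],
    [0,0,0],
  ],
  grip=[15,15,15,15,15],
)

```text
time: 25.4
eef_pos: [0.5786, 0.0928, 0.0931]
tcp_rot: [0.665, 0.747, 0.001, 0.001]
contact_force: [-0.8, 1.2, 8.1]
opening: 0.232
```

send_rows(
  translation=[
    [-0.16,-0.25,0],
    [-0.16,-0.5,0],
    [-0.16,-0.55,0],
    [-0.16,-0.55,0],
    [-0.17,-0.55,0],
  ],
  rotation=[
    [0,0,0],
    [0,0,0],
    [0,0,0],
    [0,0,0],
    [0,0,0],
  ],
  grip=[15,15,15,15,15],
)

```text
time: 26.02
eef_pos: [0.5101, 0.0599, 0.0931]
tcp_rot: [0.665, 0.747, 0.002, 0.002]
contact_force: [2.0, 1.2, 8.9]
opening: 0.235
```

send_rows(
  translation=[
    [-0.17,-0.55,0],
    [-0.17,-0.55,0],
    [-0.17,-0.5,0],
    [-0.16,-0.3,0],
    [-0.16,-0.19,0],
  ],
  rotation=[
    [0,0,0],
    [0,0,0],
    [0,0,0],
    [0,0,0],
    [0,0,0],
  ],
  grip=[15,15,15,15,15],
)

```text
time: 26.65
eef_pos: [0.4507, 0.0278, 0.0931]
tcp_rot: [0.665, 0.747, 0.001, 0.002]
contact_force: [2.1, 1.3, 8.6]
opening: 0.235
```

send_rows(
  translation=[
    [0,0,0],
    [0,0,0],
  ],
  rotation=[
    [0,0,0],
    [0,0,0],
  ],
  grip=[15,15],
)

```text
time: 26.9
eef_pos: [0.4505, 0.0273, 0.0931]
tcp_rot: [0.665, 0.747, 0.0, 0.001]
contact_force: [-1.0, -1.0, 11.3]
opening: 0.234
```

```bash
python3 - <<'E'
from h import *
s=ctrl.get_state();print(s["eef_pos"],s["opening"],s["contact_force"],s["time"])
print((s["eef_pos"]-np.array([.4495,.0282,.093]))@STX, (s["eef_pos"]-np.array([.4495,.0282,.093]))@STY)
E
```

```text
[0.45048005 0.02730993 0.09308717] 0.23375092166999073 [-0.96410275 -0.98124006 11.2603473 ] 26.9
0.0008804757246233937 -0.0009886734909608115
```

send_rows(
  translation=[
    [0,0,0],
    [0,0,0],
    [0,0,-0.5],
    [0,0,-1],
    [0,0,-1],
  ],
  rotation=[
    [0,0,0],
    [0,0,0],
    [0,0,0],
    [0,0,0],
    [0,0,0],
  ],
  grip=[42,42,42,42,42],
)

```text
time: 27.52
eef_pos: [0.4494, 0.0281, 0.1674]
tcp_rot: [0.665, 0.747, -0.0, -0.0]
contact_force: [0.2, -0.7, 0.2]
opening: 0.494
```

send_rows(
  translation=[
    [0,0,-1],
    [0,0,-0.6],
    [0.96,0.56,-0.82],
    [0.96,0.56,-0.82],
    [0.96,0.56,-0.82],
  ],
  rotation=[
    [0,0,0],
    [0,0,0],
    [0,0,0],
    [0,0,0],
    [0,0,0],
  ],
  grip=[42,42,42,42,42],
)

```text
time: 28.15
eef_pos: [0.4898, 0.1205, 0.2887]
tcp_rot: [0.665, 0.747, -0.0, -0.0]
contact_force: [0.2, -0.2, -0.8]
opening: 0.493
```

send_rows(
  translation=[
    [0.96,0.56,-0.82],
    [0.96,0.56,-0.82],
    [0.96,0.56,-0.82],
    [0,0,0],
    [0,0,0],
  ],
  rotation=[
    [0,0,0],
    [0,0,0],
    [0,0,0],
    [0,0,0],
    [0,0,0],
  ],
  grip=[42,42,42,42,42],
)

```text
time: 28.78
eef_pos: [0.5294, 0.2108, 0.3606]
tcp_rot: [0.665, 0.747, -0.001, -0.001]
contact_force: [-0.1, -1.0, -0.1]
opening: 0.487
```

```bash
python3 - <<'E'
from h import *
s=ctrl.get_state();print(s["eef_pos"],s["opening"],s["contact_force"],s["time"])
save("wrist","w3");save("scene","s5")
i=cv2.imread("pics/w3.png")
cv2.imwrite("pics/w3v.png",cv2.resize(i,(800,500),interpolation=2))
E
```

```text
[0.52935594 0.21082755 0.36061444] 0.4873751059235389 [-0.06953298 -0.96699375 -0.13874666] 28.775
```

View pics/w3v.png

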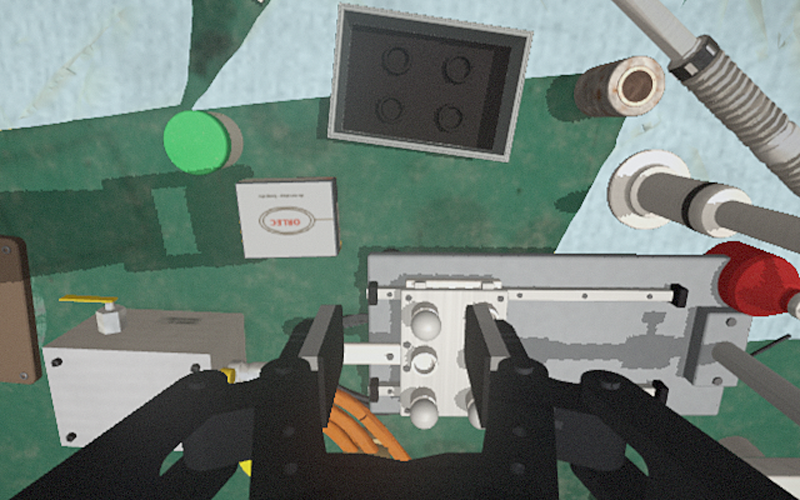

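```bash
python3 - <<'E'
from h import *
from fit import W,least_squares
K,T=load("w3")
L=[(-.085,.056,.072),(.085,.056,.072),(.085,-.056,.072),(-.085,-.056,.072),(-.031,.024,.029),(.031,.024,.029),(-.031,-.024,.029),(.031,-.024,.029)]
P=np.array([(342,4),(533,32),(508,161),(328,137),(396,60),(457,68),(389,108),(448,117)])/1.25
r=least_squares(lambda p:np.concatenate([proj(K,T,W(p,l))-q for l,q in zip(L,P)]),[.53,.31,0],loss='soft_l1')
print(r.x,np.degrees(r.x[2]),(r.fun*1.25).round(1)); cs=r.x
for l in L[4:]: print("cup",W(cs,l)[:2].round(4))
n=np.r_[(.5986,.044)+.0009*STX[:2]-.001*STY[:2],.1059]
for k,l in dict(b1=(-.03,.05),b3=(-.03,-.05),b5=(.03,0),b6=(.03,-.05)).items(): print(k,W(n,(*l,.108)),proj(K,T,W(n,(*l,.108)))*1.25)
s=ctrl.get_state(); print("over b1",mv(W(n,(-.03,.05,.2))-s["eef_pos"]))
print(R.from_quat(s["tcp_rot"]).as_matrix().round(4)[:, :2])
E
```

```text
[ 0.53881714  0.30971856 -0.01837847] -1.0530085272998815 [-3.   0.5 -2.3  0.8 -2.2 -0.8 -0.  -1.2  0.7 -1.2  1.7 -0.3  1.6  1.2
  2.8  0.6]
cup [0.5083 0.3343]
cup [0.5703 0.3331]
cup [0.5074 0.2863]
cup [0.5694 0.2852]
b1 [0.56448362 0.08964956 0.108     ] [425.01603168 325.01358048]
b3 [ 0.57505383 -0.00979022  0.108     ] [422.85688477 413.01755883]
b5 [0.6294326 0.0462718 0.108    ] [483.66174856 370.92864524]
b6 [ 0.6347177  -0.00344809  0.108     ] [480.81123282 413.54223519]
over b1 [-4.12815786  0.72311943  5.3424526 ]
[[-1.141e-01  9.935e-01]
 [ 9.935e-01  1.141e-01]
 [-5.000e-04 -2.800e-03]]
```

send_rows(
  translation=[
    [-0.83,0.14,0.6],
    [-0.83,0.14,1],
    [-0.82,0.15,1],
    [-0.82,0.15,1],
    [-0.82,0.15,1],
  ],
  rotation=[
    [0,0,0],
    [0,0,0],
    [0,0,0],
    [0,0,0],
    [0,0,0],
  ],
  grip=[45,45,45,45,45],
)

```text
time: 29.5
eef_pos: [0.5651, 0.0893, 0.222]
tcp_rot: [0.666, 0.746, -0.001, -0.001]
contact_force: [0.5, -0.1, 0.1]
opening: 0.528
```

send_rows(
  translation=[
    [0,0,0.7],
    [0,0,0.5],
    [0,0,0],
    [0,0,0],
  ],
  rotation=[
    [0,0,0],
    [0,0,0],
    [0,0,0],
    [0,0,0],
  ],
  grip=[45,45,45,45],
)

```text
time: 30.0
eef_pos: [0.5664, 0.0911, 0.1888]
tcp_rot: [0.665, 0.747, 0.001, 0.001]
contact_force: [0.4, -0.3, -0.1]
opening: 0.529
```

```bash
python3 - <<'E'
from h import *
s=ctrl.get_state();print(s["eef_pos"],s["opening"],s["contact_force"],s["time"])
print(mv(np.array([.5645,.0896,.09])-s["eef_pos"]))
save("wrist","w4"); i=cv2.imread("pics/w4.png"); cv2.imwrite("pics/w4v.png",i[100:])
E
```

```text
[0.56635618 0.091111   0.1888301 ] 0.5285658441360257 [ 0.35277983 -0.33356222 -0.07233881] 30.0
[-0.04227075 -0.07244915  3.2942348 ]
```

View pics/w4v.png

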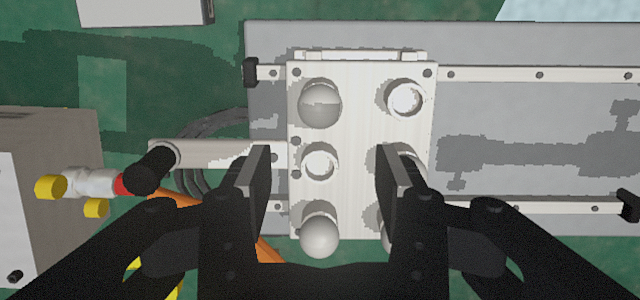

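send_rows(
  translation=[
    [-0.04,-0.07,0.8],
    [0,0,0.9],
    [0,0,0.9],
    [0,0,0.7],
    [0,0,0],
  ],
  rotation=[
    [0,0,0],
    [0,0,0],
    [0,0,0],
    [0,0,0],
    [0,0,0],
  ],
  grip=[45,45,45,45,45],
)

```text
time: 30.68
eef_pos: [0.5632, 0.0898, 0.088]
tcp_rot: [0.665, 0.747, -0.001, -0.001]
contact_force: [-0.0, 0.5, -0.3]
opening: 0.531
```

send_rows(
  translation=[
    [0,0,0],
    [0,0,0],
    [0,0,0],
    [0,0,0],
    [0,0,0],
  ],
  rotation=[
    [0,0,0],
    [0,0,0],
    [0,0,0],
    [0,0,0],
    [0,0,0],
  ],
  grip=[38,24,24,24,24],
  squeeze=30,
)

```text
time: 31.3
eef_pos: [0.5651, 0.0896, 0.0907]
tcp_rot: [0.665, 0.747, 0.001, 0.001]
contact_force: [-1.3, 0.7, 6.0]
opening: 0.332
```

```bash
cat >> h.py <<'E'
def go(x,y,z):
    s=ctrl.get_state();print(np.round(s["eef_pos"],4),round(s["opening"]*85.4,1),np.round(s["contact_force"],1),s["time"],"->",mv(np.array([x,y,z])-s["eef_pos"],s).round(2))
E
python3 -c "
from h import *
go(.5083,.3343,.2)"
```

```text
[0.5651 0.0896 0.0907] 28.4 [-1.3  0.7  6. ] 31.3 -> [ 8.32 -0.93 -3.65]
```

send_rows(
  translation=[
    [0,0,-0.3],
    [0,0,-0.8],
    [0,0,-0.9],
    [0,0,-0.9],
    [0,0,-0.75],
  ],
  rotation=[
    [0,0,0],
    [0,0,0],
    [0,0,0],
    [0,0,0],
    [0,0,0],
  ],
  grip=[24,24,24,24,24],
)

```text
time: 31.92
eef_pos: [0.5638, 0.0895, 0.1994]
tcp_rot: [0.665, 0.747, 0.0, 0.0]
contact_force: [0.5, 0.4, -1.4]
opening: 0.33
```

send_rows(
  translation=[
    [0.5,-0.09,0],
    [0.8,-0.09,0],
    [0.9,-0.1,0],
    [0.9,-0.1,0],
    [0.9,-0.1,0],
  ],
  rotation=[
    [0,0,0],
    [0,0,0],
    [0,0,0],
    [0,0,0],
    [0,0,0],
  ],
  grip=[24,24,24,24,24],
)

```text
time: 32.55
eef_pos: [0.5341, 0.2085, 0.1962]
tcp_rot: [0.665, 0.747, -0.001, -0.001]
contact_force: [0.6, 0.6, -1.8]
opening: 0.329
```

send_rows(
  translation=[
    [0.9,-0.1,0],
    [0.9,-0.1,0],
    [0.9,-0.1,0],
    [0.9,-0.1,0],
    [0.72,-0.05,0],
  ],
  rotation=[
    [0,0,0],
    [0,0,0],
    [0,0,0],
    [0,0,0],
    [0,0,0],
  ],
  grip=[24,24,24,24,24],
)

```text
time: 33.17
eef_pos: [0.5058, 0.3356, 0.1965]
tcp_rot: [0.665, 0.747, -0.001, -0.001]
contact_force: [1.8, -0.3, -0.7]
opening: 0.329
```

send_rows(
  translation=[
    [0,0,0],
    [0,0,0],
  ],
  rotation=[
    [0,0,0],
    [0,0,0],
  ],
  grip=[24,24],
)

```text
time: 33.42
eef_pos: [0.5073, 0.334, 0.1977]
tcp_rot: [0.665, 0.747, -0.001, -0.0]
contact_force: [0.2, -0.0, -1.6]
opening: 0.329
```

```bash
python3 -c "
from h import *
go(.5083,.3343,.022)
save('wrist','w5'); i=cv2.imread('pics/w5.png')
c=cv2.resize(i[60:360,130:530],(800,600),interpolation=2); cv2.imwrite('pics/w5v.png',c)
K,T=load('w5')
for x,y in ((.5083,.3343),(.5703,.3331),(.5074,.2863),(.5694,.2852)): print((proj(K,T,[x,y,.029])-[130,60])*2)
"
```

```text
[0.5073 0.334  0.1977] 28.1 [ 0.2 -0.  -1.6] 33.425 -> [0.01 0.04 5.86]
[386.7470912  229.94422823]
[523.42643638 248.0033691 ]
[372.95476578 329.9557973 ]
[504.32979215 346.42206463]
```

View pics/w5v.png

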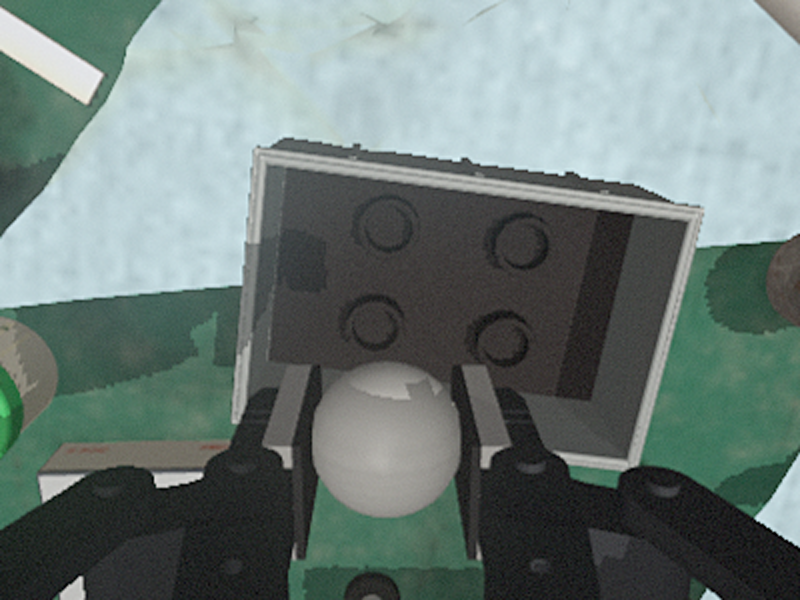

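```bash
python3 -c "
from h import *
s=ctrl.get_state();K,T=load('w5')
for z in (.0155,.0175,.019): print((proj(K,T,np.array(s['eef_pos'])+[0,0,z])-[130,60])*2)
i=cv2.cvtColor(cv2.imread('pics/w5.png'),6)
print(cv2.HoughCircles(cv2.resize(i[60:360,130:530],(800,600),interpolation=2),3,1,200,param1=80,param2=25,minRadius=60,maxRadius=90))
"
```

```text
[383.19944826 436.50608668]
[383.15764004 441.58770796]
[383.1255224  445.49147649]
[[[385.5 443.5  73.9]]]
```

send_rows(
  translation=[
    [0.09,0.01,0.5],
    [0,0,0.8],
    [0,0,0.9],
    [0,0,0.9],
    [0,0,0.9],
  ],
  rotation=[
    [0,0,0],
    [0,0,0],
    [0,0,0],
    [0,0,0],
    [0,0,0],
  ],
  grip=[24,24,24,24,24],
)

```text
time: 34.1
eef_pos: [0.5073, 0.3362, 0.0764]
tcp_rot: [0.666, 0.746, -0.0, -0.0]
contact_force: [-0.3, -0.7, -1.3]
opening: 0.329
```

send_rows(
  translation=[
    [0,0,0.8],
    [0,0,0.5],
    [0,0,0.2],
    [0,0,0.1],
    [0,0,0],
  ],
  rotation=[
    [0,0,0],
    [0,0,0],
    [0,0,0],
    [0,0,0],
    [0,0,0],
  ],
  grip=[24,24,24,24,24],
)

```text
time: 34.72
eef_pos: [0.5081, 0.3372, 0.031]
tcp_rot: [0.665, 0.747, 0.001, 0.0]
contact_force: [0.1, 1.0, -1.4]
opening: 0.326
```

```bash
python3 -c "
from h import *
go(.5073,.3368,.0215)"
```

```text
[0.5081 0.3372 0.031 ] 27.8 [ 0.1  1.  -1.4] 34.725 -> [-0.01 -0.03  0.32]
```

send_rows(
  translation=[
    [0,-0.03,0.1],
    [0,0,0.1],
    [0,0,0.08],
    [0,0,0],
    [0,0,0],
  ],
  rotation=[
    [0,0,0],
    [0,0,0],
    [0,0,0],
    [0,0,0],
    [0,0,0],
  ],
  grip=[24,24,24,24,24],
)

```text
time: 35.35
eef_pos: [0.5078, 0.3371, 0.0237]
tcp_rot: [0.665, 0.747, 0.001, 0.001]
contact_force: [-1.4, -1.2, 6.7]
opening: 0.332
```

```bash
python3 -c "
from h import *
go(.5073,.3368,.0215)"
```

```text
[0.5078 0.3371 0.0237] 28.4 [-1.4 -1.2  6.7] 35.35 -> [-0.01 -0.02  0.07]
```

send_rows(
  translation=[
    [0,0,0],
    [0,0,0],
    [0,0,0],
    [0,0,-0.3],
    [0,0,-0.9],
  ],
  rotation=[
    [0,0,0],
    [0,0,0],
    [0,0,0],
    [0,0,0],
    [0,0,0],
  ],
  grip=[32,36,44,44,44],
)

```text
time: 35.98
eef_pos: [0.5039, 0.3359, 0.0557]
tcp_rot: [0.665, 0.747, -0.003, -0.002]
contact_force: [0.7, -0.8, 0.1]
opening: 0.512
```

send_rows(
  translation=[
    [0,0,-0.9],
    [0,0,-0.95],
    [0,0,-0.95],
    [0,0,-0.95],
    [0,0,-0.95],
  ],
  rotation=[
    [0,0,0],
    [0,0,0],
    [0,0,0],
    [0,0,0],
    [0,0,0],
  ],
  grip=[44,44,44,44,44],
)

```text
time: 36.6
eef_pos: [0.5053, 0.3366, 0.1989]
tcp_rot: [0.665, 0.747, -0.001, -0.001]
contact_force: [0.0, -0.2, 0.3]
opening: 0.516
```

send_rows(
  translation=[
    [-0.9,0.07,0],
    [-0.9,0.07,0],
    [-0.9,0.07,0],
    [-0.9,0.07,0],
    [-0.9,0.07,0],
  ],
  rotation=[
    [0,0,0],
    [0,0,0],
    [0,0,0],
    [0,0,0],
    [0,0,0],
  ],
  grip=[45,45,45,45,45],
)

```text
time: 37.22
eef_pos: [0.5314, 0.2032, 0.1981]
tcp_rot: [0.665, 0.747, -0.001, -0.001]
contact_force: [0.2, 0.2, -0.7]
opening: 0.529
```

send_rows(
  translation=[
    [-0.9,0.07,0],
    [-0.9,0.07,0],
    [-0.9,0.07,0],
    [-0.9,0.07,0],
    [-0.9,0.07,0],
  ],
  rotation=[
    [0,0,0],
    [0,0,0],
    [0,0,0],
    [0,0,0],
    [0,0,0],
  ],
  grip=[45,45,45,45,45],
)

```text
time: 37.85
eef_pos: [0.5574, 0.0706, 0.198]
tcp_rot: [0.665, 0.747, -0.001, -0.001]
contact_force: [-0.7, -1.3, -0.8]
opening: 0.528
```

send_rows(
  translation=[
    [-0.9,0.07,0],
    [-0.9,0.07,0],
    [-0.9,0.07,0],
    [0,0,0],
    [0,0,0],
  ],
  rotation=[
    [0,0,0],
    [0,0,0],
    [0,0,0],
    [0,0,0],
    [0,0,0],
  ],
  grip=[45,45,45,45,45],
)

```text
time: 38.48
eef_pos: [0.5734, -0.0079, 0.1983]
tcp_rot: [0.665, 0.747, -0.0, -0.001]
contact_force: [-0.2, -0.1, 0.0]
opening: 0.526
```

```bash
python3 -c "
from h import *
go(.5750,-.0098,.09)
save('scene','s6')"
```

```text
[ 0.5734 -0.0079  0.1983] 44.9 [-0.2 -0.1  0. ] 38.475 -> [-0.07  0.05  3.61]
```

Descend and grip ball 3, lift and carry.

send_rows(
  translation=[
    [-0.07,0.05,0.8],
    [0,0,0.9],
    [0,0,0.9],
    [0,0,0.7],
    [0,0,0.3],
  ],
  rotation=[
    [0,0,0],
    [0,0,0],
    [0,0,0],
    [0,0,0],
    [0,0,0],
  ],
  grip=[45,45,45,45,45],
)

```text
time: 39.15
eef_pos: [0.5747, -0.0093, 0.0893]
tcp_rot: [0.665, 0.747, -0.001, -0.001]
contact_force: [-0.3, 1.0, 0.0]
opening: 0.525
```

send_rows(
  translation=[
    [0,0,0],
    [0,0,0],
    [0,0,0],
    [0,0,0],
    [0,0,0],
  ],
  rotation=[
    [0,0,0],
    [0,0,0],
    [0,0,0],
    [0,0,0],
    [0,0,0],
  ],
  grip=[45,38,24,24,24],
)

```text
time: 39.78
eef_pos: [0.5766, -0.0106, 0.0923]
tcp_rot: [0.665, 0.747, 0.001, 0.001]
contact_force: [-2.0, 1.4, 5.9]
opening: 0.332
```

send_rows(
  translation=[
    [0,0,0],
    [0,0,-0.3],
    [0,0,-0.8],
    [0,0,-0.9],
    [0,0,-0.9],
  ],
  rotation=[
    [0,0,0],
    [0,0,0],
    [0,0,0],
    [0,0,0],
    [0,0,0],
  ],
  grip=[24,24,24,24,24],
)

```text
time: 40.4
eef_pos: [0.5754, -0.0106, 0.1782]
tcp_rot: [0.665, 0.747, -0.0, -0.0]
contact_force: [0.1, 0.0, -1.5]
opening: 0.333
```

send_rows(
  translation=[
    [0,0,-0.75],
    [0,0,0],
  ],
  rotation=[
    [0,0,0],
    [0,0,0],
  ],
  grip=[24,24],
)

```text
time: 40.65
eef_pos: [0.577, -0.0109, 0.2025]
tcp_rot: [0.665, 0.747, 0.001, 0.002]
contact_force: [-0.2, -0.1, -1.2]
opening: 0.333
```

```bash
python3 -c "
from h import *
go(.5693,.3356,.2)"
```

```text
[ 0.577  -0.0109  0.2025] 28.5 [-0.2 -0.1 -1.2] 40.65 -> [11.5   1.07  0.07]
```

send_rows(
  translation=[
    [0.5,0.08,0],
    [0.8,0.08,0],
    [0.92,0.08,0],
    [0.92,0.08,0],
    [0.92,0.08,0],
  ],
  rotation=[
    [0,0,0],
    [0,0,0],
    [0,0,0],
    [0,0,0],
    [0,0,0],
  ],
  grip=[24,24,24,24,24],
)

```text
time: 41.28
eef_pos: [0.5724, 0.1136, 0.1982]
tcp_rot: [0.665, 0.747, -0.001, -0.001]
contact_force: [0.5, -0.4, -1.5]
opening: 0.327
```

send_rows(
  translation=[
    [0.92,0.08,0],
    [0.92,0.08,0],
    [0.92,0.08,0],
    [0.92,0.08,0],
    [0.92,0.08,0],
  ],
  rotation=[
    [0,0,0],
    [0,0,0],
    [0,0,0],
    [0,0,0],
    [0,0,0],
  ],
  grip=[24,24,24,24,24],
)

```text
time: 41.9
eef_pos: [0.5683, 0.2519, 0.198]
tcp_rot: [0.665, 0.747, -0.002, -0.001]
contact_force: [-0.2, 0.1, -0.6]
opening: 0.332
```

send_rows(
  translation=[
    [0.92,0.08,0],
    [0.92,0.08,0],
    [0.8,0.08,0],
    [0.2,0.03,0],
    [0,0,0],
  ],
  rotation=[
    [0,0,0],
    [0,0,0],
    [0,0,0],
    [0,0,0],
    [0,0,0],
  ],
  grip=[24,24,24,24,24],
)

```text
time: 42.52
eef_pos: [0.5678, 0.3359, 0.1998]
tcp_rot: [0.665, 0.747, -0.001, -0.0]
contact_force: [0.9, 0.3, -0.9]
opening: 0.326
```

send_rows(
  translation=[
    [0,0,0],
    [0,0,0],
  ],
  rotation=[
    [0,0,0],
    [0,0,0],
  ],
  grip=[24,24],
)

```text
time: 42.78
eef_pos: [0.5683, 0.335, 0.2006]
tcp_rot: [0.666, 0.746, -0.0, 0.0]
contact_force: [0.2, 0.3, -1.7]
opening: 0.327
```

```bash
python3 -c "
from h import *
go(.5693,.3356,.0235)"
```

```text
[0.5683 0.335  0.2006] 27.9 [ 0.2  0.3 -1.7] 42.775 -> [0.02 0.03 5.9 ]
```

send_rows(
  translation=[
    [0.02,0.02,0.5],
    [0,0,0.8],
    [0,0,0.9],
    [0,0,0.9],
    [0,0,0.9],
  ],
  rotation=[
    [0,0,0],
    [0,0,0],
    [0,0,0],
    [0,0,0],
    [0,0,0],
  ],
  grip=[24,24,24,24,24],
)

```text
time: 43.4
eef_pos: [0.5681, 0.336, 0.0784]
tcp_rot: [0.665, 0.747, -0.001, -0.0]
contact_force: [0.2, 0.2, -0.6]
opening: 0.329
```

send_rows(
  translation=[
    [0,0,0.8],
    [0,0,0.5],
    [0,0,0.2],
    [0,0,0.15],
    [0,0,0.1],
  ],
  rotation=[
    [0,0,0],
    [0,0,0],
    [0,0,0],
    [0,0,0],
    [0,0,0],
  ],
  grip=[24,24,24,24,24],
)

```text
time: 44.02
eef_pos: [0.5692, 0.3368, 0.0287]
tcp_rot: [0.665, 0.747, 0.001, 0.0]
contact_force: [-0.4, -0.1, -1.1]
opening: 0.329
```

send_rows(
  translation=[
    [0,0,0.08],
    [0,0,0],
    [0,0,0],
  ],
  rotation=[
    [0,0,0],
    [0,0,0],
    [0,0,0],
  ],
  grip=[24,24,24],
)

```text
time: 44.4
eef_pos: [0.569, 0.3367, 0.0263]
tcp_rot: [0.665, 0.747, 0.0, 0.0]
contact_force: [-1.5, -0.5, 1.6]
opening: 0.329
```

```bash
python3 -c "
from h import *
go(.5693,.3356,.0235)"
```

```text
[0.569  0.3367 0.0263] 28.1 [-1.5 -0.5  1.6] 44.4 -> [-0.04  0.01  0.09]
```

send_rows(
  translation=[
    [-0.02,0,0.05],
    [0,0,0],
    [0,0,0],
    [0,0,0],
    [0,0,0],
  ],
  rotation=[
    [0,0,0],
    [0,0,0],
    [0,0,0],
    [0,0,0],
    [0,0,0],
  ],
  grip=[24,24,32,36,44],
)

```text
time: 45.02
eef_pos: [0.5683, 0.3359, 0.024]
tcp_rot: [0.665, 0.747, -0.0, -0.0]
contact_force: [-1.3, 0.4, 2.7]
opening: 0.511
```

send_rows(
  translation=[
    [0,0,-0.3],
    [0,0,-0.9],
    [0,0,-0.9],
    [0,0,-0.95],
    [0,0,-0.95],
  ],
  rotation=[
    [0,0,0],
    [0,0,0],
    [0,0,0],
    [0,0,0],
    [0,0,0],
  ],
  grip=[44,44,44,44,44],
)

```text
time: 45.65
eef_pos: [0.569, 0.3359, 0.1455]
tcp_rot: [0.665, 0.747, 0.0, 0.0]
contact_force: [-0.5, 0.5, -0.2]
opening: 0.514
```

send_rows(
  translation=[
    [0,0,-0.95],
    [0,0,-0.9],
    [-0.9,0.08,0],
    [-0.9,0.08,0],
    [-0.9,0.08,0],
  ],
  rotation=[
    [0,0,0],
    [0,0,0],
    [0,0,0],
    [0,0,0],
    [0,0,0],
  ],
  grip=[45,45,45,45,45],
)

```text
time: 46.28
eef_pos: [0.5855, 0.2555, 0.2002]
tcp_rot: [0.665, 0.747, 0.001, 0.0]
contact_force: [-0.1, 0.6, 0.2]
opening: 0.529
```

send_rows(
  translation=[
    [-0.9,0.08,0],
    [-0.9,0.08,0],
    [-0.9,0.08,0],
    [-0.9,0.08,0],
    [-0.9,0.08,0],
  ],
  rotation=[
    [0,0,0],
    [0,0,0],
    [0,0,0],
    [0,0,0],
    [0,0,0],
  ],
  grip=[45,45,45,45,45],
)

```text
time: 46.9
eef_pos: [0.6129, 0.1225, 0.2]
tcp_rot: [0.665, 0.747, 0.0, 0.0]
contact_force: [-0.1, 0.7, -0.2]
opening: 0.53
```

send_rows(
  translation=[
    [-0.9,0.08,0],
    [-0.9,0.08,0],
    [-0.85,0.08,0],
    [0,0,0],
    [0,0,0],
  ],
  rotation=[
    [0,0,0],
    [0,0,0],
    [0,0,0],
    [0,0,0],
    [0,0,0],
  ],
  grip=[45,45,45,45,45],
)

```text
time: 47.52
eef_pos: [0.6288, 0.0459, 0.1997]
tcp_rot: [0.665, 0.747, 0.0, -0.0]
contact_force: [-0.0, 1.5, -0.1]
opening: 0.524
```

```bash
python3 -c "
from h import *
go(.6294,.0463,.09)"
```

```text
[0.6288 0.0459 0.1997] 44.8 [-0.   1.5 -0.1] 47.525 -> [0.01 0.02 3.66]
```

send_rows(
  translation=[
    [0.01,0.02,0.8],
    [0,0,0.9],
    [0,0,0.9],
    [0,0,0.75],
    [0,0,0.3],
  ],
  rotation=[
    [0,0,0],
    [0,0,0],
    [0,0,0],
    [0,0,0],
    [0,0,0],
  ],
  grip=[45,45,45,45,45],
)

```text
time: 48.15
eef_pos: [0.6282, 0.0471, 0.0883]
tcp_rot: [0.665, 0.747, -0.001, -0.001]
contact_force: [-0.9, 0.1, -0.3]
opening: 0.523
```

send_rows(
  translation=[
    [0,0,0],
    [0,0,0],
    [0,0,0],
    [0,0,0],
    [0,0,0],
  ],
  rotation=[
    [0,0,0],
    [0,0,0],
    [0,0,0],
    [0,0,0],
    [0,0,0],
  ],
  grip=[45,38,24,24,24],
)

```text
time: 48.78
eef_pos: [0.6304, 0.0458, 0.0915]
tcp_rot: [0.665, 0.747, 0.001, 0.001]
contact_force: [-1.1, 0.6, 5.1]
opening: 0.331
```

send_rows(
  translation=[
    [0,0,0],
    [0,0,-0.3],
    [0,0,-0.8],
    [0,0,-0.9],
    [0,0,-0.9],
  ],
  rotation=[
    [0,0,0],
    [0,0,0],
    [0,0,0],
    [0,0,0],
    [0,0,0],
  ],
  grip=[24,24,24,24,24],
)

```text
time: 49.4
eef_pos: [0.6284, 0.0456, 0.1768]
tcp_rot: [0.665, 0.747, -0.001, -0.001]
contact_force: [0.3, 0.2, -1.2]
opening: 0.329
```

send_rows(
  translation=[
    [0,0,-0.75],
    [0.5,-0.31,0],
    [0.8,-0.31,0],
    [0.9,-0.31,0],
    [0.9,-0.32,0],
  ],
  rotation=[
    [0,0,0],
    [0,0,0],
    [0,0,0],
    [0,0,0],
    [0,0,0],
  ],
  grip=[24,24,24,24,24],
)

```text
time: 50.02
eef_pos: [0.5788, 0.136, 0.1972]
tcp_rot: [0.665, 0.747, -0.001, -0.002]
contact_force: [0.1, 0.3, -1.0]
opening: 0.331
```

send_rows(
  translation=[
    [0.9,-0.32,0],
    [0.9,-0.32,0],
    [0.9,-0.32,0],
    [0.9,-0.32,0],
    [0.9,-0.32,0],
  ],
  rotation=[
    [0,0,0],
    [0,0,0],
    [0,0,0],
    [0,0,0],
    [0,0,0],
  ],
  grip=[24,24,24,24,24],
)

```text
time: 50.65
eef_pos: [0.5152, 0.2642, 0.1972]
tcp_rot: [0.665, 0.747, -0.002, -0.001]
contact_force: [0.7, 0.3, -1.2]
opening: 0.327
```

send_rows(
  translation=[
    [0.89,-0.31,0],
    [0,0,0],
    [0,0,0],
  ],
  rotation=[
    [0,0,0],
    [0,0,0],
    [0,0,0],
  ],
  grip=[24,24,24],
)

```text
time: 51.02
eef_pos: [0.5047, 0.288, 0.1982]
tcp_rot: [0.665, 0.747, -0.001, -0.0]
contact_force: [-0.0, -0.3, -0.7]
opening: 0.331
```

```bash
python3 -c "
from h import *
go(.5064,.2888,.0235)
save('wrist','w6'); i=cv2.imread('pics/w6.png')
c=cv2.resize(i[60:360,130:530],(800,600),interpolation=2); cv2.imwrite('pics/w6v.png',c)"
```

```text
[0.5047 0.288  0.1982] 28.2 [-0.  -0.3 -0.7] 51.025 -> [0.03 0.07 5.82]
```

View pics/w6v.png

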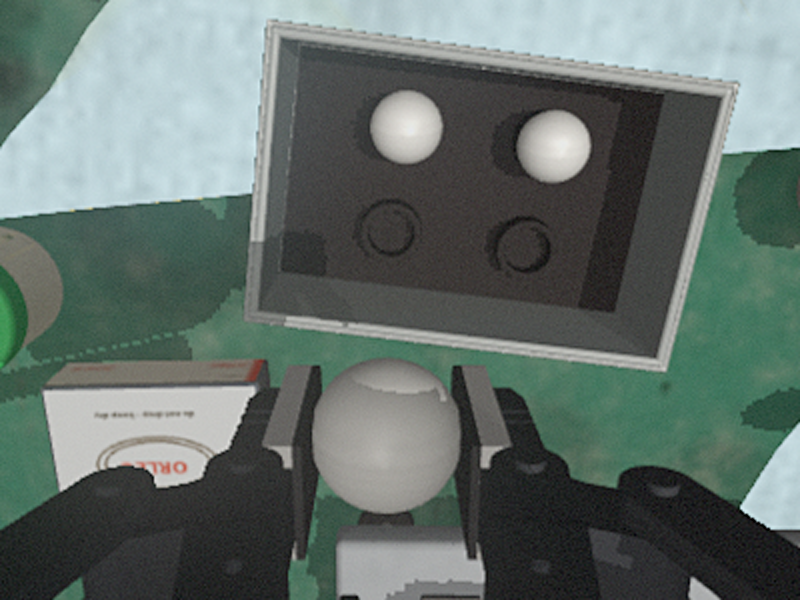

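send_rows(
  translation=[
    [0.02,0.05,0.5],
    [0,0,0.8],
    [0,0,0.9],
    [0,0,0.9],
    [0,0,0.9],
  ],
  rotation=[
    [0,0,0],
    [0,0,0],
    [0,0,0],
    [0,0,0],
    [0,0,0],
  ],
  grip=[24,24,24,24,24],
)

```text
time: 51.7
eef_pos: [0.5072, 0.2877, 0.0774]
tcp_rot: [0.666, 0.746, -0.001, -0.0]
contact_force: [-0.2, 0.3, -1.7]
opening: 0.329
```

send_rows(
  translation=[
    [0,0,0.8],
    [0,0,0.5],
    [0,0,0.2],
    [0,0,0.12],
    [0,0,0.08],
  ],
  rotation=[
    [0,0,0],
    [0,0,0],
    [0,0,0],
    [0,0,0],
    [0,0,0],
  ],
  grip=[24,24,24,24,24],
)

```text
time: 52.32
eef_pos: [0.5081, 0.2889, 0.0293]
tcp_rot: [0.665, 0.747, 0.001, 0.0]
contact_force: [-0.6, -0.9, -0.6]
opening: 0.326
```

send_rows(
  translation=[
    [0,0,0.06],
    [0,0,0],
    [0,0,0],
  ],
  rotation=[
    [0,0,0],
    [0,0,0],
    [0,0,0],
  ],
  grip=[24,24,24],
)

```text
time: 52.7
eef_pos: [0.5081, 0.2889, 0.0282]
tcp_rot: [0.665, 0.747, 0.001, 0.0]
contact_force: [-2.4, -0.7, 5.6]
opening: 0.327
```

```bash
python3 -c "
from h import *
go(.5064,.2888,.0235)"
```

```text
[0.5081 0.2889 0.0282] 27.9 [-2.4 -0.7  5.6] 52.7 -> [ 0.   -0.06  0.16]
```

send_rows(
  translation=[
    [0,-0.06,0],
    [0,0,0.04],
    [0,0,0],
  ],
  rotation=[
    [0,0,0],
    [0,0,0],
    [0,0,0],
  ],
  grip=[24,24,24],
)

```text
time: 53.08
eef_pos: [0.5063, 0.2886, 0.0257]
tcp_rot: [0.665, 0.747, 0.001, 0.0]
contact_force: [1.0, 1.0, 1.7]
opening: 0.33
```

```bash
python3 -c "
from h import *
go(.5064,.2888,.0235)
K,T=load('w6')
for n,x,y,z in (('A',.5073,.3368,.039),('B',.5693,.3356,.039),('C',.5064,.2888,.029),('D',.5684,.2877,.029)): print(n,(proj(K,T,[x,y,z])-[130,60])*2)
"
```

```text
[0.5063 0.2886 0.0257] 28.2 [1.  1.  1.7] 53.075 -> [0.   0.   0.07]
A [404.60564425 121.84692513]
B [551.46426043 142.26075746]
C [388.87646918 228.71264017]
D [525.41542091 246.72245175]
```

send_rows(
  translation=[
    [0,0,0.05],
    [0,0,0],
    [0,0,0],
    [0,0,0],
    [0,0,0],
  ],
  rotation=[
    [0,0,0],
    [0,0,0],
    [0,0,0],
    [0,0,0],
    [0,0,0],
  ],
  grip=[24,24,32,36,44],
)

```text
time: 53.7
eef_pos: [0.5064, 0.2886, 0.0246]
tcp_rot: [0.665, 0.747, 0.001, 0.0]
contact_force: [3.7, -0.4, 3.2]
opening: 0.512
```

send_rows(
  translation=[
    [0,0,-0.3],
    [0,0,-0.9],
    [0,0,-0.9],
    [0,0,-0.95],
    [0,0,-0.95],
  ],
  rotation=[
    [0,0,0],
    [0,0,0],
    [0,0,0],
    [0,0,0],
    [0,0,0],
  ],
  grip=[44,44,44,44,44],
)

```text
time: 54.32
eef_pos: [0.5042, 0.2882, 0.1442]
tcp_rot: [0.665, 0.747, -0.001, -0.001]
contact_force: [0.7, 0.4, -0.5]
opening: 0.513
```

send_rows(
  translation=[
    [0,0,-0.95],
    [0,0,-0.9],
    [-0.92,0.28,0],
    [-0.92,0.28,0],
    [-0.92,0.28,0],
  ],
  rotation=[
    [0,0,0],
    [0,0,0],
    [0,0,0],
    [0,0,0],
    [0,0,0],
  ],
  grip=[45,45,45,45,45],
)

```text
time: 54.95
eef_pos: [0.5391, 0.2084, 0.1989]
tcp_rot: [0.665, 0.747, -0.001, -0.001]
contact_force: [0.2, 0.1, -0.0]
opening: 0.524
```

send_rows(
  translation=[
    [-0.92,0.28,0],
    [-0.92,0.29,0],
    [-0.92,0.29,0],
    [-0.92,0.29,0],
    [-0.92,0.29,0],
  ],
  rotation=[
    [0,0,0],
    [0,0,0],
    [0,0,0],
    [0,0,0],
    [0,0,0],
  ],
  grip=[45,45,45,45,45],
)

```text
time: 55.58
eef_pos: [0.598, 0.0764, 0.1987]
tcp_rot: [0.665, 0.747, -0.001, -0.001]
contact_force: [-0.5, 0.7, -0.8]
opening: 0.526
```

send_rows(
  translation=[
    [-0.92,0.29,0],
    [-0.92,0.29,0],
    [-0.92,0.29,0],
    [0,0,0],
    [0,0,0],
  ],
  rotation=[
    [0,0,0],
    [0,0,0],
    [0,0,0],
    [0,0,0],
    [0,0,0],
  ],
  grip=[45,45,45,45,45],
)

```text
time: 56.2
eef_pos: [0.6335, -0.0016, 0.1989]
tcp_rot: [0.665, 0.747, -0.0, -0.001]
contact_force: [-0.0, 0.7, -0.0]
opening: 0.53
```

```bash
python3 -c "
from h import *
go(.6347,-.0034,.09)
save('wrist','w7')
a=cv2.imread('pics/w7.png',0)
print(cv2.HoughCircles(cv2.GaussianBlur(a[100:380,250:400],(3,3),0),3,1,30,param1=80,param2=18,minRadius=16,maxRadius=30))
K,T=load('w7'); print(proj(K,T,[.6347,-.0034,.108])-[250,100])"
```

```text
[ 0.6335 -0.0016  0.1989] 45.3 [-0.   0.7 -0. ] 56.2 -> [-0.07  0.04  3.63]
[[[ 74.5  26.5  19.6]
  [ 74.5 102.5  21.6]]]
[ 73.53962223 103.19974538]
```

send_rows(
  translation=[
    [-0.07,0.04,0.8],
    [0,0,0.9],
    [0,0,0.9],
    [0,0,0.75],
    [0,0,0.3],
  ],
  rotation=[
    [0,0,0],
    [0,0,0],
    [0,0,0],
    [0,0,0],
    [0,0,0],
  ],
  grip=[45,45,45,45,45],
)

```text
time: 56.88
eef_pos: [0.6343, -0.0029, 0.0882]
tcp_rot: [0.665, 0.747, -0.001, -0.002]
contact_force: [-0.4, -0.1, 1.3]
opening: 0.53
```

send_rows(
  translation=[
    [0,0,0],
    [0,0,0],
    [0,0,0],
    [0,0,0],
    [0,0,0],
  ],
  rotation=[
    [0,0,0],
    [0,0,0],
    [0,0,0],
    [0,0,0],
    [0,0,0],
  ],
  grip=[45,38,24,24,24],
)

```text
time: 57.5
eef_pos: [0.6367, -0.0043, 0.0916]
tcp_rot: [0.665, 0.747, 0.001, 0.001]
contact_force: [-1.1, 0.1, 5.5]
opening: 0.329
```

send_rows(
  translation=[
    [0,0,0],
    [0,0,-0.3],
    [0,0,-0.8],
    [0,0,-0.9],
    [0,0,-0.9],
  ],
  rotation=[
    [0,0,0],
    [0,0,0],
    [0,0,0],
    [0,0,0],
    [0,0,0],
  ],
  grip=[24,24,24,24,24],
)

```text
time: 58.12
eef_pos: [0.6353, -0.0043, 0.1772]
tcp_rot: [0.665, 0.747, -0.0, -0.001]
contact_force: [0.3, 0.1, -1.0]
opening: 0.331
```

send_rows(
  translation=[
    [0,0,-0.75],
    [0.5,-0.09,0],
    [0.8,-0.09,0],
    [0.9,-0.09,0],
    [0.9,-0.09,0],
  ],
  rotation=[
    [0,0,0],
    [0,0,0],
    [0,0,0],
    [0,0,0],
    [0,0,0],
  ],
  grip=[24,24,24,24,24],
)

```text
time: 58.75
eef_pos: [0.6125, 0.0894, 0.1972]
tcp_rot: [0.665, 0.747, -0.001, -0.002]
contact_force: [-0.0, 0.4, -1.3]
opening: 0.333
```

send_rows(
  translation=[
    [0.9,-0.09,0],
    [0.9,-0.09,0],
    [0.9,-0.09,0],
    [0.9,-0.09,0],
    [0.9,-0.09,0],
  ],
  rotation=[
    [0,0,0],
    [0,0,0],
    [0,0,0],
    [0,0,0],
    [0,0,0],
  ],
  grip=[24,24,24,24,24],
)

```text
time: 59.38
eef_pos: [0.5831, 0.2217, 0.1972]
tcp_rot: [0.665, 0.747, -0.001, -0.001]
contact_force: [-1.2, 0.3, -0.7]
opening: 0.329
```

send_rows(
  translation=[
    [0.9,-0.09,0],
    [0.9,-0.09,0],
    [0.49,-0.09,0],
    [0,0,0],
    [0,0,0],
  ],
  rotation=[
    [0,0,0],
    [0,0,0],
    [0,0,0],
    [0,0,0],
    [0,0,0],
  ],
  grip=[24,24,24,24,24],
)

```text
time: 60.0
eef_pos: [0.5693, 0.2863, 0.199]
tcp_rot: [0.665, 0.747, -0.0, -0.0]
contact_force: [0.9, 0.3, 0.0]
opening: 0.331
```

```bash
python3 -c "
from h import *
go(.5680,.2877,.0235)"
```

```text
[0.5693 0.2863 0.199 ] 28.3 [0.9 0.3 0. ] 60.0 -> [ 0.05 -0.03  5.85]
```

send_rows(
  translation=[
    [0.04,-0.05,0.5],
    [0,0,0.8],
    [0,0,0.9],
    [0,0,0.9],
    [0,0,0.9],
  ],
  rotation=[
    [0,0,0],
    [0,0,0],
    [0,0,0],
    [0,0,0],
    [0,0,0],
  ],
  grip=[24,24,24,24,24],
)

```text
time: 60.62
eef_pos: [0.5675, 0.2868, 0.0775]
tcp_rot: [0.666, 0.746, -0.001, -0.0]
contact_force: [0.8, -0.1, -1.1]
opening: 0.327
```

send_rows(
  translation=[
    [0,0,0.8],
    [0,0,0.5],
    [0,0,0.2],
    [0,0,0.12],
    [0,0,0.08],
  ],
  rotation=[
    [0,0,0],
    [0,0,0],
    [0,0,0],
    [0,0,0],
    [0,0,0],
  ],
  grip=[24,24,24,24,24],
)

```text
time: 61.25
eef_pos: [0.5686, 0.288, 0.0293]
tcp_rot: [0.665, 0.747, 0.001, 0.0]
contact_force: [-0.4, 0.1, -1.0]
opening: 0.331
```

send_rows(
  translation=[
    [0,0,0.05],
    [0,0,0],
    [0,0,0],
  ],
  rotation=[
    [0,0,0],
    [0,0,0],
    [0,0,0],
  ],
  grip=[24,24,24],
)

```text
time: 61.62
eef_pos: [0.5683, 0.288, 0.0275]
tcp_rot: [0.665, 0.747, 0.0, 0.0]
contact_force: [0.5, 0.0, -0.5]
opening: 0.326
```

```bash
python3 -c "
from h import *
go(.5680,.2877,.0235)"
```

```text
[0.5683 0.288  0.0275] 27.8 [ 0.5  0.  -0.5] 61.625 -> [-0.01 -0.01  0.13]
```

send_rows(
  translation=[
    [0,0,0.06],
    [0,0,0.05],
    [0,0,0.02],
    [0,0,0],
    [0,0,0],
  ],
  rotation=[
    [0,0,0],
    [0,0,0],
    [0,0,0],
    [0,0,0],
    [0,0,0],
  ],
  grip=[24,24,24,24,24],
)

```text
time: 62.25
eef_pos: [0.5686, 0.2878, 0.0249]
tcp_rot: [0.665, 0.747, 0.0, 0.0]
contact_force: [-1.8, -1.4, 7.1]
opening: 0.33
```

send_rows(
  translation=[
    [0,0,0],
    [0,0,0],
    [0,0,0],
    [0,0,0],
    [0,0,-0.3],
  ],
  rotation=[
    [0,0,0],
    [0,0,0],
    [0,0,0],
    [0,0,0],
    [0,0,0],
  ],
  grip=[32,36,44,44,44],
)

```text
time: 62.88
eef_pos: [0.5671, 0.2876, 0.0313]
tcp_rot: [0.665, 0.747, -0.001, -0.0]
contact_force: [-0.3, 0.5, -0.5]
opening: 0.509
```

send_rows(
  translation=[
    [0,0,-0.9],
    [0,0,-1],
    [0,0,-1],
    [0,0,-1],
    [0,0,-1],
  ],
  rotation=[
    [0,0,0],
    [0,0,0],
    [0,0,0],
    [0,0,0],
    [0,0,0],
  ],
  grip=[44,44,44,44,44],
)

```text
time: 63.5
eef_pos: [0.5678, 0.2876, 0.1801]
tcp_rot: [0.665, 0.747, -0.0, 0.0]
contact_force: [0.8, 0.3, 0.0]
opening: 0.516
```

send_rows(
  translation=[
    [0,0,-1],
    [0,0,-1],
    [0,0,-1],
    [0,0,-1],
    [0,0,-1],
  ],
  rotation=[
    [0,0,0],
    [0,0,0],
    [0,0,0],
    [0,0,0],
    [0,0,0],
  ],
  grip=[44,44,44,44,44],
)

```text
time: 64.12
eef_pos: [0.5678, 0.2876, 0.33]
tcp_rot: [0.665, 0.747, -0.0, 0.0]
contact_force: [-0.3, -0.2, -0.4]
opening: 0.514
```

send_rows(
  translation=[
    [0,0,-1],
    [0,0,0],
    [0,0,0],
    [0,0,0],
    [0,0,0],
  ],
  rotation=[
    [0,0,1],
    [0,0,1],
    [0,0,1],
    [0,0,1],
    [0,0,1],
  ],
  grip=[50,50,50,50,50],
)

```text
time: 64.75
eef_pos: [0.5678, 0.2876, 0.359]
tcp_rot: [0.812, 0.584, -0.0, 0.0]
contact_force: [-1.3, -0.8, -0.2]
opening: 0.585
```

send_rows(
  translation=[
    [0,0,0],
    [0,0,0],
    [0,0,0],
    [0,0,0],
    [0,0,0],
  ],
  rotation=[
    [0,0,1],
    [0,0,1],
    [0,0,1],
    [0,0,1],
    [0,0,1],
  ],
  grip=[50,50,50,50,50],
)

```text
time: 65.38
eef_pos: [0.5679, 0.2875, 0.359]
tcp_rot: [0.919, 0.394, -0.0, 0.0]
contact_force: [-0.6, 0.0, 0.3]
opening: 0.585
```

send_rows(
  translation=[
    [0,0,0],
    [0,0,0],
    [0,0,0],
    [0,0,0],
    [0,0,0],
  ],
  rotation=[
    [0,0,1],
    [0,0,1],
    [0,0,1],
    [0,0,1],
    [0,0,1],
  ],
  grip=[50,50,50,50,50],
)

```text
time: 66.0
eef_pos: [0.5678, 0.2876, 0.359]
tcp_rot: [0.983, 0.186, -0.0, 0.0]
contact_force: [-1.2, -0.5, -0.4]
opening: 0.585
```

send_rows(
  translation=[
    [0,0,0],
    [0,0,0],
    [0,0,0],
    [0,0,0],
    [0,0,0],
  ],
  rotation=[
    [0,0,1],
    [0,0,1],
    [0,0,1],
    [0,0,1],
    [0,0,0],
  ],
  grip=[50,50,50,50,50],
)

```text
time: 66.62
eef_pos: [0.5679, 0.2876, 0.359]
tcp_rot: [1.0, 0.014, -0.0, 0.0]
contact_force: [0.9, -0.4, 0.8]
opening: 0.592
```

```bash
python3 -c "
from h import *
go(.45,-.33,.36)
print(ctrl.get_state()['qpos'])
save('scene','s8');save('side','d8');save('wrist','w8')
a=cv2.imread('pics/side0.png');b=cv2.imread('pics/d8.png')
d=(cv2.absdiff(a,b)[290:380,220:400].max(2)>40); print('lid change',d.sum())
x=cv2.imread('pics/s8.png')[200:310,185:285];K,T=load('s8');g=cv2.cvtColor(x,6)
print(cv2.HoughCircles(cv2.resize(g,None,fx=4,fy=4,interpolation=2),3,1,50,param1=80,param2=20,minRadius=18,maxRadius=35))
"
```

```text
[0.5679 0.2876 0.359 ] 50.6 [ 0.9 -0.4  0.8] 66.625 -> [-4.52 20.47 -0.03]
[ 3.09680172e-01  1.36039797e-01  1.52280738e+00 -1.10247195e-04
  1.48295303e+00  1.85172278e+00]
lid change 4699
[[[264.5 249.5  26.1]
  [134.5 235.5  26.3]
  [201.5 194.5  24.6]
  [196.5 290.5  25.1]]]
```

send_rows(
  translation=[
    [-0.22,0.97,0],
    [-0.22,0.97,0],
    [-0.22,0.97,0],
    [-0.22,0.97,0],
    [-0.22,0.97,0],
  ],
  rotation=[
    [0,0,0],
    [0,0,0],
    [0,0,0],
    [0,0,0],
    [0,0,0],
  ],
  grip=[50,50,50,50,50],
)

```text
time: 67.4
eef_pos: [0.5387, 0.1405, 0.3592]
tcp_rot: [1.0, 0.014, 0.0, 0.0]
contact_force: [0.3, -0.5, -0.7]
opening: 0.586
```

send_rows(
  translation=[
    [-0.22,0.97,0],
    [-0.22,0.97,0],
    [-0.22,0.97,0],
    [-0.22,0.97,0],
    [-0.22,0.97,0],
  ],
  rotation=[
    [0,0,0],
    [0,0,0],
    [0,0,0],
    [0,0,0],
    [0,0,0],
  ],
  grip=[50,50,50,50,50],
)

```text
time: 68.03
eef_pos: [0.5097, -0.0059, 0.3593]
tcp_rot: [1.0, 0.014, 0.0, 0.0]
contact_force: [0.7, 0.8, 0.3]
opening: 0.585
```

send_rows(
  translation=[
    [-0.22,0.97,0],
    [-0.22,0.97,0],
    [-0.22,0.97,0],
    [-0.22,0.97,0],
    [-0.22,0.97,0],
  ],
  rotation=[
    [0,0,0],
    [0,0,0],
    [0,0,0],
    [0,0,0],
    [0,0,0],
  ],
  grip=[50,50,50,50,50],
)

```text
time: 68.65
eef_pos: [0.4809, -0.1522, 0.3593]
tcp_rot: [1.0, 0.014, 0.0, 0.0]
contact_force: [0.1, -0.4, -0.5]
opening: 0.583
```

send_rows(
  translation=[
    [-0.22,0.97,0],
    [-0.22,0.97,0],
    [-0.22,0.97,0],
    [-0.22,0.97,0],
    [-0.22,0.97,0],
  ],
  rotation=[
    [0,0,0],
    [0,0,0],
    [0,0,0],
    [0,0,0],
    [0,0,0],
  ],
  grip=[50,50,50,50,50],
)

```text
time: 69.28
eef_pos: [0.4519, -0.2986, 0.3593]
tcp_rot: [1.0, 0.014, 0.0, 0.0]
contact_force: [0.5, 1.0, 0.0]
opening: 0.583
```

send_rows(
  translation=[
    [-0.1,0.97,0],
    [0,0,0],
    [0,0,0],
    [0,0,0],
  ],
  rotation=[
    [0,0,0],
    [0,0,0],
    [0,0,0],
    [0,0,0],
  ],
  grip=[50,50,50,50],
)

```text
time: 69.78
eef_pos: [0.4503, -0.3259, 0.3593]
tcp_rot: [1.0, 0.015, 0.0, -0.0]
contact_force: [0.4, 0.5, -0.2]
opening: 0.586
```

```bash
python3 -c "
from h import *
go(.45,-.33,.36)
save('wrist','w9');i=cv2.imread('pics/w9.png');w=cv2.imread('pics/w8.png')
cv2.imwrite('pics/w9v.png',np.vstack([cv2.resize(i[0:300],None,fx=1.25,fy=1.25,interpolation=2),cv2.resize(w[:180],None,fx=1.25,fy=1.25)]))
"
```

```text
[ 0.4503 -0.3259  0.3593] 50.1 [ 0.4  0.5 -0.2] 69.775 -> [-0.01  0.13 -0.02]
```

View pics/w9v.png

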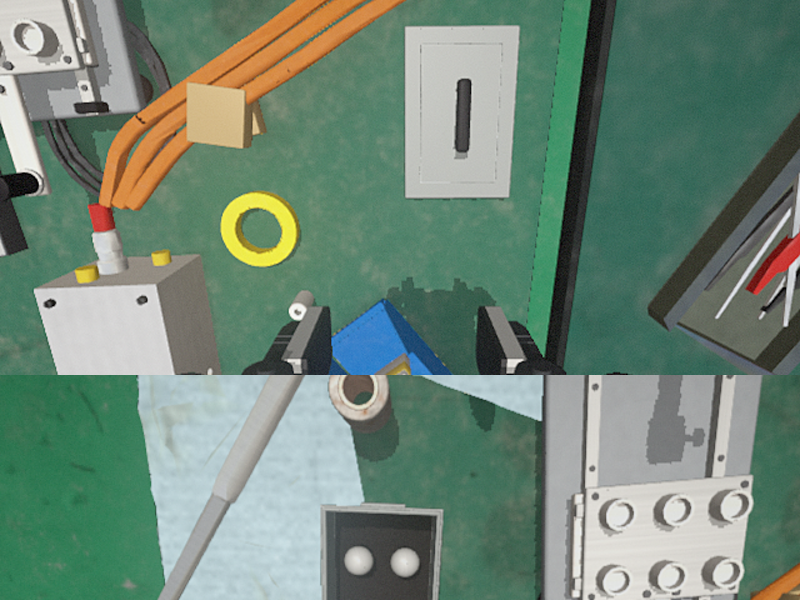

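```bash
python3 - <<'E'
from h import *
from fit import W,least_squares
K,T=load("w9")
for zt in(.010,.014):
    L=[(.087,.058,zt),(.087,-.058,zt),(-.087,-.058,zt),(-.087,.058,zt),(0,0,.048)]
    P=np.array([(405,26),(519,27),(509,198),(405,197),(462.5,115)])/1.25
    r=least_squares(lambda p:np.concatenate([proj(K,T,W(p,l))-q for l,q in zip(L,P)]),[.54,-.35,0])
    print("lid",r.x.round(4),np.degrees(r.x[2]),r.fun.round(1))
s=ctrl.get_state();print(mv(np.array([*r.x[:2],.1])-s["eef_pos"]))
K,T=load("w8")
f=lambda u,v,z:unproj(K,T,u/1.25,(v-375)/1.25,z)[:2].round(4)
print("ballB",f(358,561,.039),"ballD",f(405,562,.039),"corner",f(321,505,.072),f(442,510,.072))
K,T=load("w6"); g=lambda u,v,z:unproj(K,T,u/2+130,v/2+60,z)[:2].round(4)
print("w6 A",g(406,126,.039),"B",g(554,146,.039),"corners",g(267,20,.072),g(739,84,.072),g(665,370,.072),g(247,320,.072))
E
```

```text
lid [ 0.5244 -0.3831  0.0285] 1.6343249916472185 [-0.6 -0.   0.6 -0.8 -0.5 -0.3 -0.6  0.4  0.9  0.8]
lid [ 0.5242 -0.3828  0.0287] 1.6440782775131562 [-0.9 -0.5  1.1 -1.3 -0.1  0.2 -0.9  1.   0.6  1. ]
[2.40446163 1.9618824  8.6465233 ]
ballB [0.569  0.3345] ballD [0.5694 0.2856] corner [0.6254 0.3658] [0.6241 0.2527]
w6 A [0.5081 0.3352] B [0.5706 0.3342] corners [0.4532 0.3687] [0.6255 0.3666] [0.624  0.2528] [0.4532 0.2546]
```

send_rows(
  translation=[
    [0.48,0.39,0.8],
    [0.48,0.39,0.95],
    [0.48,0.39,0.95],
    [0.48,0.39,0.95],
    [0.48,0.4,0.95],
  ],
  rotation=[
    [0,0,0],
    [0,0,0],
    [0,0,0],
    [0,0,0],
    [0,0,0],
  ],
  grip=[45,45,45,45,45],
)

```text
time: 70.45
eef_pos: [0.5245, -0.3832, 0.2205]
tcp_rot: [1.0, 0.015, 0.0, 0.0]
contact_force: [0.5, 0.4, -0.1]
opening: 0.532
```

send_rows(
  translation=[
    [0,0,0.95],
    [0,0,0.95],
    [0,0,0.95],
    [0,0,0.8],
    [0,0,0],
  ],
  rotation=[
    [0,0,0],
    [0,0,0],
    [0,0,0],
    [0,0,0],
    [0,0,0],
  ],
  grip=[45,45,45,45,45],
)

```text
time: 71.08
eef_pos: [0.5227, -0.3817, 0.1091]
tcp_rot: [1.0, 0.014, -0.002, -0.002]
contact_force: [-0.2, 0.1, -0.2]
opening: 0.527
```

send_rows(
  translation=[
    [0,0,0],
    [0,0,0],
  ],
  rotation=[
    [0,0,0],
    [0,0,0],
  ],
  grip=[45,45],
)

```text
time: 71.32
eef_pos: [0.5246, -0.3843, 0.1136]
tcp_rot: [1.0, 0.014, 0.001, 0.001]
contact_force: [0.3, 0.1, 0.9]
opening: 0.529
```

```bash
python3 - <<'E'
from h import *
from fit import W
go(.5243,-.383,.0235)
save("wrist","w10");K,T=load("w10");p=[.5243,-.383,.0286]
i=cv2.cvtColor(cv2.imread("pics/w10.png"),6)
for l in((.035,0,.048),(-.035,0,.048),(.087,.058,.012),(.087,-.058,.012)): print(proj(K,T,W(p,l)).round(1))
m=(i<60).astype(np.uint8); c=proj(K,T,W(p,(0.02,0,.048))); print(c)
n,lab,st,ce=cv2.connectedComponentsWithStats(m)
print([ (st[k].tolist(),ce[k].round(1).tolist()) for k in range(1,n) if st[k][4]>300])
E
```

```text
[ 0.5246 -0.3843  0.1136] 45.2 [0.3 0.1 0.9] 71.325 -> [-0.02 -0.05  3.  ]
[319.6 158.6]
[320.  266.3]
[230.   69.4]
[409.3  69.2]
[319.7198239  183.27443324]
[([6, 0, 634, 400, 50206], [368.1, 306.1])]
```

```bash
python3 - <<'E'
import cv2,numpy as np
i=cv2.cvtColor(cv2.imread("pics/w10.png"),6)
for r in(175,185,195): x=np.where(i[r,285:355]<80)[0]+285; print(r,x.min(),x.max(),len(x))
c=i[:,320].astype(int); x=np.where(c[100:300]<80)[0]+100; print(x.min(),x.max())
print(i[55:85:1,300].tolist()); print(i[100,215:245].tolist(), i[100,395:425].tolist())
E
```

```text
175 309 330 3
185 309 330 4
195 309 330 4
156 262
[128, 125, 130, 130, 129, 127, 130, 125, 122, 128, 122, 123, 121, 119, 151, 189, 200, 205, 205, 203, 205, 203, 203, 204, 202, 206, 203, 203, 206, 205]
[128, 127, 130, 129, 132, 128, 129, 130, 133, 129, 129, 131, 129, 131, 129, 129, 119, 158, 187, 205, 206, 202, 205, 204, 204, 203, 204, 203, 204, 205] [204, 205, 203, 205, 202, 203, 204, 202, 203, 205, 192, 156, 127, 127, 128, 123, 125, 124, 124, 126, 126, 122, 127, 123, 124, 125, 120, 120, 118, 120]
```

send_rows(
  translation=[
    [0,-0.03,0.7],
    [0,0,0.8],
    [0,0,0.8],
    [0,0,0.4],
    [0,0,0.1],
  ],
  rotation=[
    [0,0,0],
    [0,0,0],
    [0,0,0],
    [0,0,0],
    [0,0,0],
  ],
  grip=[45,45,45,45,45],
)

```text
time: 72.0
eef_pos: [0.523, -0.3821, 0.0261]
tcp_rot: [1.0, 0.014, -0.001, -0.001]
contact_force: [0.3, 0.1, -0.5]
opening: 0.527
```

send_rows(
  translation=[
    [0,0,0.1],
    [0,0,0],
    [0,0,0],
  ],
  rotation=[
    [0,0,0],
    [0,0,0],
    [0,0,0],
  ],
  grip=[45,45,45],
)

```text
time: 72.38
eef_pos: [0.5241, -0.3831, 0.0255]
tcp_rot: [1.0, 0.014, 0.001, 0.001]
contact_force: [0.0, -1.0, 0.2]
opening: 0.53
```

```bash
python3 -c "
from h import *
go(.5243,-.383,.0235)"
```

```text
[ 0.5241 -0.3831  0.0255] 45.3 [ 0.  -1.   0.2] 72.375 -> [ 0.01 -0.    0.07]
```

send_rows(
  translation=[
    [0,0,0],
    [0,0,0],
    [0,0,0],
    [0,0,0],
    [0,0,0],
  ],
  rotation=[
    [0,0,0],
    [0,0,0],
    [0,0,0],
    [0,0,0],
    [0,0,0],
  ],
  grip=[25,8,8,8,8],
  squeeze=50,
)

```text
time: 73.0
eef_pos: [0.5239, -0.383, 0.0251]
tcp_rot: [1.0, 0.014, 0.0, 0.0]
contact_force: [-1.4, -0.5, 3.4]
opening: 0.153
```

send_rows(
  translation=[
    [0,0,-0.2],
    [0,0,-0.5],
    [0,0,-0.8],
    [0,0,-0.9],
    [0,0,-0.9],
  ],
  rotation=[
    [0,0,0],
    [0,0,0],
    [0,0,0],
    [0,0,0],
    [0,0,0],
  ],
  grip=[8,8,8,8,8],
)

```text
time: 73.62
eef_pos: [0.5234, -0.3824, 0.1247]
tcp_rot: [1.0, 0.014, -0.0, -0.0]
contact_force: [-0.1, -0.3, -2.6]
opening: 0.151
```

send_rows(
  translation=[
    [0,0,-1],
    [0,0,-1],
    [0,0,-1],
    [0,0,-0.5],
    [0,0,0],
  ],
  rotation=[
    [0,0,0],
    [0,0,0],
    [0,0,0],
    [0,0,0],
    [0,0,0.5],
  ],
  grip=[8,8,8,8,8],
)

```text
time: 74.25
eef_pos: [0.5241, -0.383, 0.2306]
tcp_rot: [1.0, -0.008, 0.001, 0.001]
contact_force: [-0.0, -0.7, -2.7]
opening: 0.152
```

send_rows(
  translation=[
    [0,0,0],
    [0,0,0],
  ],
  rotation=[
    [0,0,0],
    [0,0,0],
  ],
  grip=[8,8],
)

```text
time: 74.5
eef_pos: [0.5233, -0.3823, 0.2276]
tcp_rot: [1.0, -0.008, -0.001, -0.001]
contact_force: [0.5, -0.3, -2.1]
opening: 0.15
```

```bash
python3 - <<'E'
from h import *
go(.539,.3105,.23)
s=ctrl.get_state();M=R.from_quat(s["tcp_rot"]).as_matrix();print("yaw",np.degrees(np.arctan2(M[1,0],M[0,0])),M[:,2].round(4))
save("wrist","w11");i=cv2.cvtColor(cv2.imread("pics/w11.png"),6);K,T=load("w11")
# predicted far plate corners if handle in the grasp: handle .0165 above TCP, plate underside .034 below
for l in((.087,.058),(.087,-.058)): print(proj(K,T,np.array(s["eef_pos"])+M@[l[0],-l[1],0]+[0,0,.042-.0255-.03]).round(1))
E
```

```text
[ 0.5233 -0.3823  0.2276] 12.8 [ 0.5 -0.3 -2.1] 74.5 -> [  0.18 -23.1   -0.05]
yaw -0.8615501963097077 [-0.0014  0.0013 -1.    ]
[179.9  53.9]
[463.7  53.8]
```

send_rows(
  translation=[
    [0.01,-0.4,0],
    [0.01,-0.7,0],
    [0.01,-0.95,0],
    [0.01,-0.95,0],
    [0.01,-0.95,0],
  ],
  rotation=[
    [0,0,0],
    [0,0,0],
    [0,0,0],
    [0,0,0],
    [0,0,0],
  ],
  grip=[8,8,8,8,8],
)

```text
time: 75.18
eef_pos: [0.527, -0.2615, 0.2288]
tcp_rot: [1.0, -0.007, 0.0, -0.0]
contact_force: [0.2, 0.2, -3.0]
opening: 0.151
```

send_rows(
  translation=[
    [0.01,-0.95,0],
    [0.01,-0.95,0],
    [0.01,-0.95,0],
    [0.01,-0.95,0],
    [0.01,-0.95,0],
  ],
  rotation=[
    [0,0,0],
    [0,0,0],
    [0,0,0],
    [0,0,0],
    [0,0,0],
  ],
  grip=[8,8,8,8,8],
)

```text
time: 75.8
eef_pos: [0.5303, -0.1191, 0.2289]
tcp_rot: [1.0, -0.007, 0.0, -0.0]
contact_force: [0.1, -0.7, -3.1]
opening: 0.148
```

send_rows(
  translation=[
    [0.01,-0.95,0],
    [0.01,-0.95,0],
    [0.01,-0.95,0],
    [0.01,-0.95,0],
    [0.01,-0.95,0],
  ],
  rotation=[
    [0,0,0],
    [0,0,0],
    [0,0,0],
    [0,0,0],
    [0,0,0],
  ],
  grip=[8,8,8,8,8],
)

```text
time: 76.42
eef_pos: [0.5336, 0.0232, 0.2289]
tcp_rot: [1.0, -0.007, 0.0, -0.0]
contact_force: [0.2, 0.5, -3.1]
opening: 0.144
```

send_rows(
  translation=[
    [0.01,-0.95,0],
    [0.01,-0.95,0],
    [0.01,-0.95,0],
    [0.01,-0.95,0],
    [0,-0.95,0],
  ],
  rotation=[
    [0,0,0],
    [0,0,0],
    [0,0,0],
    [0,0,0],
    [0,0,0],
  ],
  grip=[8,8,8,8,8],
)

```text
time: 77.05
eef_pos: [0.5366, 0.1655, 0.2289]
tcp_rot: [1.0, -0.007, 0.0, -0.0]
contact_force: [0.6, -0.4, -2.5]
opening: 0.146
```

send_rows(
  translation=[
    [0,-0.95,0],
    [0,-0.95,0],
    [0,-0.95,0],
    [0,-0.95,0],
    [0,-0.7,0],
  ],
  rotation=[
    [0,0,0],
    [0,0,0],
    [0,0,0],
    [0,0,0],
    [0,0,0],
  ],
  grip=[8,8,8,8,8],
)

```text
time: 77.68
eef_pos: [0.5386, 0.3003, 0.2289]
tcp_rot: [1.0, -0.007, 0.0, -0.0]
contact_force: [-0.2, -0.2, -2.9]
opening: 0.151
```

send_rows(
  translation=[
    [0,-0.4,0],
    [0,0,0],
    [0,0,0],
  ],
  rotation=[
    [0,0,0],
    [0,0,0],
    [0,0,0],
  ],
  grip=[8,8,8],
)

```text
time: 78.05
eef_pos: [0.5402, 0.3095, 0.2285]
tcp_rot: [1.0, -0.008, -0.0, 0.0]
contact_force: [-0.7, 0.0, -2.6]
opening: 0.154
```

```bash
python3 - <<'E'
from h import *
go(.539,.3105,.12)
s=ctrl.get_state();M=R.from_quat(s["tcp_rot"]).as_matrix();print("yaw",np.degrees(np.arctan2(M[1,0],M[0,0])),M[:,2].round(4))
E
```

```text
[0.5402 0.3095 0.2285] 13.1 [-0.7  0.  -2.6] 78.05 -> [-0.04 -0.04  3.62]
yaw -0.9252023531806576 [-2.e-04 -6.e-04 -1.e+00]
```

send_rows(
  translation=[
    [-0.04,-0.04,0.6],
    [0,0,0.8],
    [0,0,0.9],
    [0,0,0.8],
    [0,0,0.5],
  ],
  rotation=[
    [0,0,0],
    [0,0,0],
    [0,0,0],
    [0,0,0],
    [0,0,0],
  ],
  grip=[8,8,8,8,8],
)

```text
time: 78.68
eef_pos: [0.5378, 0.3103, 0.1177]
tcp_rot: [1.0, -0.008, -0.002, 0.001]
contact_force: [0.4, 0.1, -3.1]
opening: 0.147
```

send_rows(
  translation=[
    [0,0,0.1],
    [0,0,0],
    [0,0,0],
  ],
  rotation=[
    [0,0,0],
    [0,0,0],
    [0,0,0],
  ],
  grip=[8,8,8],
)

```text
time: 79.05
eef_pos: [0.5399, 0.3116, 0.119]
tcp_rot: [1.0, -0.008, 0.001, -0.0]
contact_force: [-0.4, 0.8, -3.3]
opening: 0.148
```

```bash
python3 - <<'E'
from h import *
go(.539,.3105,.0895)
E
```

```text
[0.5399 0.3116 0.119 ] 12.6 [-0.4  0.8 -3.3] 79.05 -> [-0.03  0.04  0.98]
```

send_rows(
  translation=[
    [-0.03,0.03,0.2],
    [0,0,0.2],
    [0,0,0.15],
    [0,0,0.1],
    [0,0,0.1],
  ],
  rotation=[
    [0,0,0],
    [0,0,0],
    [0,0,0],
    [0,0,0],
    [0,0,0],
  ],
  grip=[8,8,8,8,8],
)

```text
time: 79.68
eef_pos: [0.5381, 0.3105, 0.0949]
tcp_rot: [1.0, -0.008, -0.0, 0.0]
contact_force: [-0.1, -0.5, -2.9]
opening: 0.153
```

send_rows(
  translation=[
    [0,0,0.08],
    [0,0,0.06],
    [0,0,0],
    [0,0,0],
  ],
  rotation=[
    [0,0,0],
    [0,0,0],
    [0,0,0],
    [0,0,0],
  ],
  grip=[8,8,8,8],
)

```text
time: 80.18
eef_pos: [0.5382, 0.3105, 0.0911]
tcp_rot: [1.0, -0.008, 0.0, -0.0]
contact_force: [0.4, 0.2, -2.7]
opening: 0.148
```

```bash
python3 - <<'E'
from h import *
go(.539,.3105,.0895)
E
```

```text
[0.5382 0.3105 0.0911] 12.6 [ 0.4  0.2 -2.7] 80.175 -> [0.03 0.   0.05]
```

send_rows(
  translation=[
    [0,0,0.06],
    [0,0,0.04],
    [0,0,0],
    [0,0,0],
  ],
  rotation=[
    [0,0,0],
    [0,0,0],
    [0,0,0],
    [0,0,0],
  ],
  grip=[8,8,8,8],
)

```text
time: 80.68
eef_pos: [0.5384, 0.3105, 0.0891]
tcp_rot: [1.0, -0.008, 0.0, -0.0]
contact_force: [-3.4, -1.4, 5.4]
opening: 0.152
```

```bash
python3 - <<'E'
from h import *
go(.539,.3105,.0895)
E
```

```text
[0.5384 0.3105 0.0891] 13.0 [-3.4 -1.4  5.4] 80.675 -> [ 0.02  0.   -0.01]
```

Seated with contact at the expected height. Release, retreat, and look.

send_rows(
  translation=[
    [0,0,0],
    [0,0,0],
    [0,0,0],
    [0,0,0],
    [0,0,-0.3],
  ],
  rotation=[
    [0,0,0],
    [0,0,0],
    [0,0,0],
    [0,0,0],
    [0,0,0],
  ],
  grip=[18,30,45,45,45],
)

```text
time: 81.3
eef_pos: [0.5375, 0.3102, 0.0962]
tcp_rot: [1.0, -0.008, -0.001, 0.0]
contact_force: [0.4, -0.5, -0.4]
opening: 0.529
```

send_rows(
  translation=[
    [0,0,-0.8],
    [0,0,-1],
    [0,0,-1],
    [0,0,-1],
    [0,0,-1],
  ],
  rotation=[
    [0,0,0],
    [0,0,0],
    [0,0,0],
    [0,0,0],
    [0,0,0],
  ],
  grip=[45,45,45,45,45],
)

```text
time: 81.92
eef_pos: [0.5381, 0.3105, 0.2428]
tcp_rot: [1.0, -0.008, 0.001, -0.0]
contact_force: [0.2, -0.3, -1.2]
opening: 0.526
```

send_rows(
  translation=[
    [-0.8,0,-1],
    [-0.8,0,-1],
    [-0.8,0,-1],
    [0,0,0],
    [0,0,0],
  ],
  rotation=[
    [0,0,0],
    [0,0,0],
    [0,0,0],
    [0,0,0],
    [0,0,0],
  ],
  grip=[45,45,45,45,45],
)

```text
time: 82.55
eef_pos: [0.4662, 0.3114, 0.3305]
tcp_rot: [1.0, -0.008, -0.0, 0.0]
contact_force: [0.9, -0.6, -1.4]
opening: 0.527
```

```bash
python3 - <<'E'
from h import *
go(.539,.3105,.0895)
save("scene","s12");save("side","d12");save("wrist","w12")
a=cv2.imread("pics/s12.png")[95:325,180:370];b=cv2.imread("pics/w12.png")
A=cv2.resize(a,None,fx=2.6,fy=2.6,interpolation=2);B=cv2.resize(b[:,160:480],None,fx=.95,fy=.95)
h=max(A.shape[0],B.shape[0]);m=np.zeros((h,A.shape[1]+B.shape[1],3),np.uint8);m[:A.shape[0],:A.shape[1]]=A;m[:B.shape[0],A.shape[1]:]=B
cv2.imwrite("pics/f.png",m);print(m.shape)
E
```

```text
[0.4662 0.3114 0.3305] 45.0 [ 0.9 -0.6 -1.4] 82.55 -> [ 2.43 -0.01  8.03]
(598, 798, 3)
```

View pics/f.png

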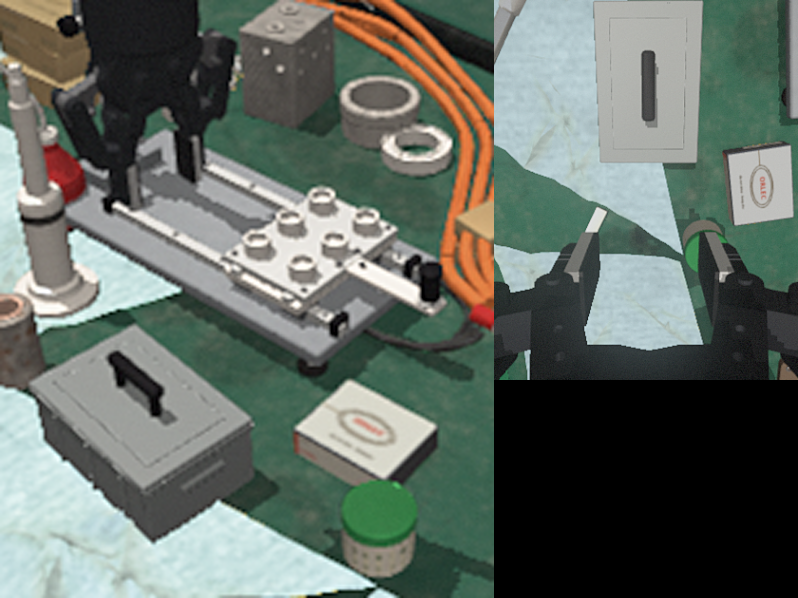

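```bash
python3 -c "
from h import *
print(ticket.sign_off())"
```

```text
the job is handed in; nothing more can be done
None
```

The job is done and handed in at about 83 s on the robot's clock, with no verdict reported. Cups 2 and 4 were empty, so the balls were 1, 3, 5 and 6.

- **Gauging:** I brought each ball under the probe in the order 1, 3, 5, 6 and held it still for at least 2.5 s. Measured tool positions were within about 1–1.5 mm of the computed centres.
    - **Camera checks:** They agreed to about 1–2 mm, except that ball 1's vertical offsets suggested 4–6 mm sideways. I put that down to blur at the probe tip, because the other measurements said about 0–1.5 mm.
    - **Gaps:** The scene camera was blocked by the gripper for ball 3. Ball 6 was checked only by the arm's position, not by eye.
- **Slide:** It was pulled back to about 1 mm from fully out and 1 mm from centre.
- **Balls in the case:** All four were set down at low contact force, and a camera count found four balls in the case. Ball 5 first touched its cup's edge, so I shifted it about 2 mm before it seated and was released.
- **Lid:** It had been knocked about 3.5 cm aside, so I measured it again before lifting it. It seated at the expected height (tool at 89.1 mm against 89.5 mm expected).
- **Last picture:** The lid is flat and square on the case, the nest is empty, and the grease pot shows no visible shift. The gripper is clear of everything. I did not check the dowel pin again at the end.

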